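Put the probe extension bars away on the clip rack

ROBOT

A 7-joint arm with a two-finger parallel gripper is mounted at the origin on the work surface. World frame = base frame: x ahead of the robot, y to its left, z up, the work surface at z = 0. Lengths are in m, angles in rad, forces in N, time in s.
With the tool pointing down it reaches from about 0.425 to 0.875 m from the base axis. Payload 9.9 kg.
Tool frame: the origin (TCP) lies where the fingers leave the gripper's body, on its centre line; the fingertips stand 73 mm ahead of it and the grasp point (between the pads) lies 54 mm ahead of it; y points along the fingers, x is the direction in which the jaws open and shut, and the axes are right-handed (so a half turn about y gives the same grasp; the last joint's range is limited). The gripper opens to 85 mm and grips with 20 to 120 N. Pads are 22 mm wide; open, the fingers measure 114 mm over their backs; the gripper's body (76 mm by 85 mm) begins 54 mm behind the grasp point. The pads swing forward as they close: fully open they stand 13 mm farther back than shut.
Start: joints at [-1.193, 0.576, 0.025, 1.437, -0.015, 1.129, -0.057], TCP at [0.301, 0.604, 0.304] pointing down, gripper open.
Joint ranges: [-2.76, 2.76], [-0.34, 2.15], [-1.52, 1.57], [0.19, 2.46], [-1.09, 4.23], [0.17, 1.99], [-2.82, 2.82]. Speed limits (rad/s): [2.22, 2.22, 3.01, 3.01, 3.14, 3.14, 3.14].

INTERFACE

Orientations are given as a 3x3 rotation matrix whose columns are the frame's x, y, z axes.
In Python, from station import arm gives the robot as it stands. The module is installed in compiled form; this text tells all that it offers.
- The arm moves only by the shell command python3 -m crank 'ROWS'. ROWS is JSON, a list that holds one entry, the list of rows, each a list of 7 numbers: the finger opening in cm, from 0 to 8.54, then the shift along the tool's x, y, z in cm, then the turn, a rotation vector about the tool's x, y, z in degrees. A call has 1 to 8 rows; each row shifts and turns the pose as measured when the row begins, along the tool's axes as they then stand; what a row does not reach is not made up. A row lasts 1/10 s, in which the tool goes at most 50 mm and 8.59 degrees, less where a joint would pass 70% of its speed; a pose out of reach is approached as far as the arm can. A call is refused whole if a number of a shift passes 5 or a number of a turn 8.59, either way. A call with a gripper value outside its range is refused whole. The fingers move at their own pace and stop on an object; the grip force is fixed at half the most. Time passes only in rows, so rows that do not move let the fingers close. It gives the time, the measured TCP pose, the force and the opening at its end, in the units of the state.
- arm.observe(): the state, without advancing time (a new reading comes with each control period).
- arm.capture(name): name is "scene" or "top" or "wrist"; returns a dict with "img" (400x640x3 uint8, red, green, blue), "range_z" (400x640 float32, m along the optical axis (not along the pixel's ray), 0 where there is no reading), "K" (3x3 intrinsics, pixels), "k1" (the pictures are not rectified: a ray, as slopes to the right and down, at radius r is drawn at 1 + k1 r^2 times it, then the intrinsics apply), "rvec" (rotation vector, rad) and "tvec" (3), from world to camera coordinates, as OpenCV has them; the wrist camera has in their place "mount" (4x4, takes a point from camera to tool coordinates, whose origin is the TCP and whose axes are the tool frame's). Camera axes: x right, y down, z forward; pixel columns grow to the right and rows downward; lengths in m; the calibration is good to about 2 mm. A picture is of the moment at which its call begins: read the wrist's pose just before it.
- arm.job_done(): hands the job in, once; it reports no verdict.
The state is a dict: "t": time; "joint_pos": joint angles; "joint_vel": joint speeds; "joint_torque": joint torques, N m; "tool_pos": TCP position; "tcp_rot": TCP orientation; "contact_force": force on the tool from outside, world axes, zero at the start; "moment": the same for the moment, N m; "grip_width": finger opening in m.
Only numpy, scipy, OpenCV 4.12 (cv2) and the standard library are available. Lean on these libraries where they do the work, as an engineer would, in place of code of your own. Each camera call takes 0.05 s, during which the arm holds its last target.

TASK

Put the probe extension bars away: swing the rack's clear cover up, click every bar lying on the bench fully home in the rack's spring clips in order of length, the shortest towards the robot's right, then close the cover until it clicks shut. Lay each bar centrally across both rails, one to a place (any places may stay empty), press gently, only until it clicks home, and leave the other things on the bench alone.

Things in the scene. Friction and masses are not known exactly. Their poses are not given: they have to be found in the camera images.
- rack: Flat black base 222 x 214 x 10 mm fixed on the bench; origin at the centre of its underside, x from its front (cover tab, nearest the robot) to its hinge side, y to the robot's left, z up. Two aluminium rails along y at x = -27 and +27 mm, 12 mm wide, tops 25 mm above the bench, carry spring clips. Between the rails is a gap of 42 mm in x, open down to the base.
- place1 (a point): Centre of the first (robot's right) place for a bar (rack x = 0, y = -84 mm, 32 mm up): the axis of a seated bar passes here along rack x. Each place is two clips, one on each rail, each of two 8 mm wide spring jaws with flared tips 46 mm above the bench (front and rear jaws of a side share a torsion rod). A bar laid in the flares stands about 11 mm above its seat; pressing it home takes a peak of about 10 N, half-way down, and so does pulling it out.
- place2 (a point): Centre of the second place for a bar (rack x = 0, y = -42 mm, 32 mm up): the axis of a seated bar passes here along rack x. Clips as at place 1.
- place3 (a point): Centre of the third place for a bar (rack x = 0, y = 0 mm, 32 mm up): the axis of a seated bar passes here along rack x. Clips as at place 1.
- place4 (a point): Centre of the fourth place for a bar (rack x = 0, y = 42 mm, 32 mm up): the axis of a seated bar passes here along rack x. Clips as at place 1.
- place5 (a point): Centre of the fifth (robot's left) place for a bar (rack x = 0, y = 84 mm, 32 mm up): the axis of a seated bar passes here along rack x. Clips as at place 1.
- cover (a joint): Angle of the clear cover (rad), a plate 196 x 206 mm: 0 closed, grows as its front edge swings up and away from the robot, 1.75 fully open (just past upright). Stiff hinge: it stays where it is left (about 2 N at the tab). Two spring catches at its front edge hold it shut: about 6 N at the tab pulls past them, and pushes past them again in the last 0.04 rad. Snapped shut below 0.012.
- cover_hinge (a point): Middle of the cover's hinge axis, which runs along rack y: rack x = +105 mm, 58 mm above the bench.
- cover_tab (a point): Centre of the aluminium grip tab that sticks out from the middle of the cover's front edge in the cover's plane: 34 mm wide along rack y, 36 mm free length, 8 mm thick, 222 mm from the hinge axis. Closed, it points to the robot, 58 mm above the bench; open, it points up. Held by its 34 mm wide sides it can turn between the fingers as the cover swings.
- bar1_mid (a point): Middle of extension bar 1, 90 mm long overall: round aluminium body 14 mm in diameter, a dark hexagon collar at each end (18 mm across flats, 8 mm long). The point lies on the axis half-way along; x runs along the bar, either way round is alike. Lying on the bench its axis is 9 mm up. Absent in some runs.
- bar2_mid (a point): Middle of extension bar 2, 106 mm long overall: round aluminium body 14 mm in diameter, a dark hexagon collar at each end (18 mm across flats, 8 mm long). The point lies on the axis half-way along; x runs along the bar, either way round is alike. Lying on the bench its axis is 9 mm up. Absent in some runs.
- bar3_mid (a point): Middle of extension bar 3, 122 mm long overall: round aluminium body 14 mm in diameter, a dark hexagon collar at each end (18 mm across flats, 8 mm long). The point lies on the axis half-way along; x runs along the bar, either way round is alike. Lying on the bench its axis is 9 mm up. Absent in some runs.
- bar4_mid (a point): Middle of extension bar 4, 138 mm long overall: round aluminium body 14 mm in diameter, a dark hexagon collar at each end (18 mm across flats, 8 mm long). The point lies on the axis half-way along; x runs along the bar, either way round is alike. Lying on the bench its axis is 9 mm up. Absent in some runs.
- bar5_mid (a point): Middle of extension bar 5, 154 mm long overall: round aluminium body 14 mm in diameter, a dark hexagon collar at each end (18 mm across flats, 8 mm long). The point lies on the axis half-way along; x runs along the bar, either way round is alike. Lying on the bench its axis is 9 mm up. Absent in some runs.
- bar6_mid (a point): Middle of extension bar 6, 170 mm long overall: round aluminium body 14 mm in diameter, a dark hexagon collar at each end (18 mm across flats, 8 mm long). The point lies on the axis half-way along; x runs along the bar, either way round is alike. Lying on the bench its axis is 9 mm up. Absent in some runs.
- riser: Tan plastic fixture block 50 x 30 x 22 mm, not part of the job. Origin under its centre.
- vblock: Steel V-block 45 x 40 x 34 mm, not part of the job. Origin under its centre.
- caliper: Caliper 190 mm long lying flat, not part of the job.
- driver: Screwdriver 190 mm long, not part of the job.
- thumbknob: Small black thumb knob, 20 mm wide, 16 mm high, not part of the job.
- nut: Steel hexagon nut 17 mm across, 10 mm high, not part of the job.
- jar: Small clear jar 52 mm wide, 70 mm high, white cap, not part of the job.
Not all that is in view belongs to the job. What is shaped like the part that bears bar5_mid but blue or purple is not meant. Leave any red look-alike of the part that bears cover_tab alone.

How it is judged:
On the way, in this order (a step that is already met when the one before it is completed fails the run):
1. the cover is swung open (past 1.3 rad) (value of joint cover above 1.3 rad), for 0.2 s.
2. with the cover open, every bar is clicked home in the clips ((distance between bar1_mid and place1 below 0.014 m or distance between bar1_mid and place2 below 0.014 m or distance between bar1_mid and place3 below 0.014 m or distance between bar1_mid and place4 below 0.014 m or distance between bar1_mid and place5 below 0.014 m) and (distance between bar2_mid and place1 below 0.014 m or distance between bar2_mid and place2 below 0.014 m or distance between bar2_mid and place3 below 0.014 m or distance between bar2_mid and place4 below 0.014 m or distance between bar2_mid and place5 below 0.014 m) and (distance between bar3_mid and place1 below 0.014 m or distance between bar3_mid and place2 below 0.014 m or distance between bar3_mid and place3 below 0.014 m or distance between bar3_mid and place4 below 0.014 m or distance between bar3_mid and place5 below 0.014 m) and (distance between bar4_mid and place1 below 0.014 m or distance between bar4_mid and place2 below 0.014 m or distance between bar4_mid and place3 below 0.014 m or distance between bar4_mid and place4 below 0.014 m or distance between bar4_mid and place5 below 0.014 m) and (distance between bar5_mid and place1 below 0.014 m or distance between bar5_mid and place2 below 0.014 m or distance between bar5_mid and place3 below 0.014 m or distance between bar5_mid and place4 below 0.014 m or distance between bar5_mid and place5 below 0.014 m) and (distance between bar6_mid and place1 below 0.014 m or distance between bar6_mid and place2 below 0.014 m or distance between bar6_mid and place3 below 0.014 m or distance between bar6_mid and place4 below 0.014 m or distance between bar6_mid and place5 below 0.014 m) and z of each of bar1_mid, bar2_mid, bar3_mid, bar4_mid, bar5_mid, bar6_mid in the frame of rack below 0.035 m and angle between the x axis of each of bar1_mid, bar2_mid, bar3_mid, bar4_mid, bar5_mid, bar6_mid and the x axis of rack, either way round below 0.07 rad and value of joint cover above 0.6 rad), for 0.3 s.
At the end, for the whole second after the job is handed in: All bars present seated in line with the rack (0.07 rad): middle within 14 mm of a place's centre, axis no more than 35 mm above the bench (32 is home); the shorter of any two farther to the robot's right; cover snapped shut (below 0.012 rad); at rest ((distance between bar1_mid and place1 below 0.014 m or distance between bar1_mid and place2 below 0.014 m or distance between bar1_mid and place3 below 0.014 m or distance between bar1_mid and place4 below 0.014 m or distance between bar1_mid and place5 below 0.014 m) and (distance between bar2_mid and place1 below 0.014 m or distance between bar2_mid and place2 below 0.014 m or distance between bar2_mid and place3 below 0.014 m or distance between bar2_mid and place4 below 0.014 m or distance between bar2_mid and place5 below 0.014 m) and (distance between bar3_mid and place1 below 0.014 m or distance between bar3_mid and place2 below 0.014 m or distance between bar3_mid and place3 below 0.014 m or distance between bar3_mid and place4 below 0.014 m or distance between bar3_mid and place5 below 0.014 m) and (distance between bar4_mid and place1 below 0.014 m or distance between bar4_mid and place2 below 0.014 m or distance between bar4_mid and place3 below 0.014 m or distance between bar4_mid and place4 below 0.014 m or distance between bar4_mid and place5 below 0.014 m) and (distance between bar5_mid and place1 below 0.014 m or distance between bar5_mid and place2 below 0.014 m or distance between bar5_mid and place3 below 0.014 m or distance between bar5_mid and place4 below 0.014 m or distance between bar5_mid and place5 below 0.014 m) and (distance between bar6_mid and place1 below 0.014 m or distance between bar6_mid and place2 below 0.014 m or distance between bar6_mid and place3 below 0.014 m or distance between bar6_mid and place4 below 0.014 m or distance between bar6_mid and place5 below 0.014 m) and z of each of bar1_mid, bar2_mid, bar3_mid, bar4_mid, bar5_mid, bar6_mid in the frame of rack below 0.035 m and angle between the x axis of each of bar1_mid, bar2_mid, bar3_mid, bar4_mid, bar5_mid, bar6_mid and the x axis of rack, either way round below 0.07 rad and (y of each of bar1_mid, bar2_mid, bar3_mid, bar4_mid, bar5_mid, bar6_mid in the frame of rack above -0.063 m or (y of bar1_mid in the frame of rack below -0.063 m and y of each of bar2_mid, bar3_mid, bar4_mid, bar5_mid, bar6_mid in the frame of rack above -0.063 m) or (y of each of bar1_mid, bar2_mid in the frame of rack below -0.063 m and y of each of bar3_mid, bar4_mid, bar5_mid, bar6_mid in the frame of rack above -0.063 m) or (y of each of bar1_mid, bar2_mid, bar3_mid in the frame of rack below -0.063 m and y of each of bar4_mid, bar5_mid, bar6_mid in the frame of rack above -0.063 m) or (y of each of bar1_mid, bar2_mid, bar3_mid, bar4_mid in the frame of rack below -0.063 m and y of each of bar5_mid, bar6_mid in the frame of rack above -0.063 m) or (y of each of bar1_mid, bar2_mid, bar3_mid, bar4_mid, bar5_mid in the frame of rack below -0.063 m and y of bar6_mid in the frame of rack above -0.063 m) or y of each of bar1_mid, bar2_mid, bar3_mid, bar4_mid, bar5_mid, bar6_mid in the frame of rack below -0.063 m) and (y of each of bar1_mid, bar2_mid, bar3_mid, bar4_mid, bar5_mid, bar6_mid in the frame of rack above -0.021 m or (y of bar1_mid in the frame of rack below -0.021 m and y of each of bar2_mid, bar3_mid, bar4_mid, bar5_mid, bar6_mid in the frame of rack above -0.021 m) or (y of each of bar1_mid, bar2_mid in the frame of rack below -0.021 m and y of each of bar3_mid, bar4_mid, bar5_mid, bar6_mid in the frame of rack above -0.021 m) or (y of each of bar1_mid, bar2_mid, bar3_mid in the frame of rack below -0.021 m and y of each of bar4_mid, bar5_mid, bar6_mid in the frame of rack above -0.021 m) or (y of each of bar1_mid, bar2_mid, bar3_mid, bar4_mid in the frame of rack below -0.021 m and y of each of bar5_mid, bar6_mid in the frame of rack above -0.021 m) or (y of each of bar1_mid, bar2_mid, bar3_mid, bar4_mid, bar5_mid in the frame of rack below -0.021 m and y of bar6_mid in the frame of rack above -0.021 m) or y of each of bar1_mid, bar2_mid, bar3_mid, bar4_mid, bar5_mid, bar6_mid in the frame of rack below -0.021 m) and (y of each of bar1_mid, bar2_mid, bar3_mid, bar4_mid, bar5_mid, bar6_mid in the frame of rack above 0.021 m or (y of bar1_mid in the frame of rack below 0.021 m and y of each of bar2_mid, bar3_mid, bar4_mid, bar5_mid, bar6_mid in the frame of rack above 0.021 m) or (y of each of bar1_mid, bar2_mid in the frame of rack below 0.021 m and y of each of bar3_mid, bar4_mid, bar5_mid, bar6_mid in the frame of rack above 0.021 m) or (y of each of bar1_mid, bar2_mid, bar3_mid in the frame of rack below 0.021 m and y of each of bar4_mid, bar5_mid, bar6_mid in the frame of rack above 0.021 m) or (y of each of bar1_mid, bar2_mid, bar3_mid, bar4_mid in the frame of rack below 0.021 m and y of each of bar5_mid, bar6_mid in the frame of rack above 0.021 m) or (y of each of bar1_mid, bar2_mid, bar3_mid, bar4_mid, bar5_mid in the frame of rack below 0.021 m and y of bar6_mid in the frame of rack above 0.021 m) or y of each of bar1_mid, bar2_mid, bar3_mid, bar4_mid, bar5_mid, bar6_mid in the frame of rack below 0.021 m) and (y of each of bar1_mid, bar2_mid, bar3_mid, bar4_mid, bar5_mid, bar6_mid in the frame of rack above 0.063 m or (y of bar1_mid in the frame of rack below 0.063 m and y of each of bar2_mid, bar3_mid, bar4_mid, bar5_mid, bar6_mid in the frame of rack above 0.063 m) or (y of each of bar1_mid, bar2_mid in the frame of rack below 0.063 m and y of each of bar3_mid, bar4_mid, bar5_mid, bar6_mid in the frame of rack above 0.063 m) or (y of each of bar1_mid, bar2_mid, bar3_mid in the frame of rack below 0.063 m and y of each of bar4_mid, bar5_mid, bar6_mid in the frame of rack above 0.063 m) or (y of each of bar1_mid, bar2_mid, bar3_mid, bar4_mid in the frame of rack below 0.063 m and y of each of bar5_mid, bar6_mid in the frame of rack above 0.063 m) or (y of each of bar1_mid, bar2_mid, bar3_mid, bar4_mid, bar5_mid in the frame of rack below 0.063 m and y of bar6_mid in the frame of rack above 0.063 m) or y of each of bar1_mid, bar2_mid, bar3_mid, bar4_mid, bar5_mid, bar6_mid in the frame of rack below 0.063 m) and value of joint cover below 0.012 rad and linear speed of each of bar1, bar2, bar3, bar4, bar5, bar6 below 0.03 m/s); the robot touches nothing.
It fails at once if a bar is pressed into or against the rack with more than 50 N (contact force between any of bar1, bar2, bar3, bar4, bar5, bar6 and rack above 50 N).
It fails at once if the rack or its cover is pushed by the robot with more than 50 N (contact force between the arm and rack above 50 N).
It fails at once if one of the other things on the bench is moved more than 60 mm (distance of any of riser, vblock, caliper, driver, thumbknob, nut, jar from where it was at the start of the episode above 0.06 m).
Of bar1, bar2, bar3, bar4, bar5, bar6 only 4 to 5 are there at a start; the rules pass over those that are not, and their reading is None.
At some moment in a run one of bar1, bar2, bar3, bar4, bar5, bar6 may be knocked a few centimetres aside while the robot is not near it.
Once in a run the grip may slacken for a moment while it holds something.
It also fails if it takes over 210 s, if anything falls off the work surface, if the arm or the gripper's body presses on something with over 40 N, if the wrist force passes 120 N, or if a joint passes its speed limit or range.

## Working session

There is one attempt and no reset: what is moved stays moved. The work goes in short steps, Python scripts to look and compute and a shell command to move; the robot and the scene stay as the last step left them, time stands still between calls to the robot, and variables do not carry over. Pictures are saved under pics/ and viewed, and the job is handed in when it is done.

```bash
mkdir -p pics; ls
cat > h.py <<'E'
import numpy as np,cv2
from station import arm
def cap(n,name=None):
    s=arm.observe(); c=arm.capture(n)
    if name: cv2.imwrite('pics/'+name+'.png',c['img'][:,:,::-1])
    np.savez('last_'+n+'.npz',pos=s['tool_pos'],rot=s['tcp_rot'],**{k:v for k,v in c.items()})
    return c
def load(n): return np.load('last_'+n+'.npz')
def pose(c):
    # cam->world R,t
    if 'mount' in c:
        M=np.array(c['mount']);R=np.array(c['rot']);return R@M[:3,:3],R@M[:3,3]+np.array(c['pos'])
    R=cv2.Rodrigues(np.array(c['rvec']).astype(float))[0];return R.T,-R.T@np.array(c['tvec']).ravel()
def ray(c,u,v):
    K=np.array(c['K']);d=np.array([(u-K[0,2])/K[0,0],(v-K[1,2])/K[1,1]]);k=float(c['k1'])
    s=d.copy()
    for _ in range(20): s=d/(1+k*(s@s))
    return np.array([s[0],s[1],1])
def atz(c,u,v,z):
    R,t=pose(c);d=R@ray(c,u,v);return t+d*(z-t[2])/d[2]
def atd(c,u,v):
    R,t=pose(c);return t+R@ray(c,u,v)*float(c['range_z'][int(v),int(u)])
def proj(c,P):
    R,t=pose(c);p=R.T@(np.array(P)-t);s=p[:2]/p[2];s=s*(1+float(c['k1'])*(s@s));K=np.array(c['K']);return K[0,0]*s[0]+K[0,2],K[1,1]*s[1]+K[1,2]
def st():
    s=arm.observe();print('t',round(s['t'],2),'pos',np.round(s['tool_pos'],4),'F',np.round(s['contact_force'],1),'w',round(s['grip_width'],4));print(np.round(s['tcp_rot'],3));print(np.round(s['joint_pos'],3));return s
E
python3 - <<'E'
from h import *
st()
for n in('scene','top','wrist'):
    c=cap(n,n+'0');print(n,{k:np.round(v,3).tolist() for k,v in c.items() if k not in('img','range_z')})
E
```

```text
pics
t 0.0 pos [0.3006 0.604  0.3031] F [-0.5 -0.6 -1.2] w 0.0851
[[ 0.445 -0.001 -0.895]
 [ 0.895 -0.001  0.445]
 [-0.002 -1.    -0.   ]]
[-1.193  0.577  0.025  1.438 -0.015  1.129 -0.056]
scene {'K': [[371.042, 0.0, 319.292], [0.0, 371.042, 190.106], [0.0, 0.0, 1.0]], 'k1': -0.087, 'rvec': [1.809, 1.626, -0.716], 'tvec': [-0.018, -0.242, 1.537]}
top {'K': [[483.342, 0.0, 324.192], [0.0, 483.342, 202.128], [0.0, 0.0, 1.0]], 'k1': 0.003, 'rvec': [2.117, -2.17, 0.151], 'tvec': [-0.031, 0.442, 1.365]}
wrist {'K': [[336.814, 0.0, 317.99], [0.0, 336.814, 196.735], [0.0, 0.0, 1.0]], 'k1': 0.011, 'mount': [[1.0, -0.0, -0.0, 0.0], [0.0, -0.289, 0.957, -0.07], [-0.0, -0.957, -0.289, 0.074], [0.0, 0.0, 0.0, 1.0]]}
```

View pics/top0.png

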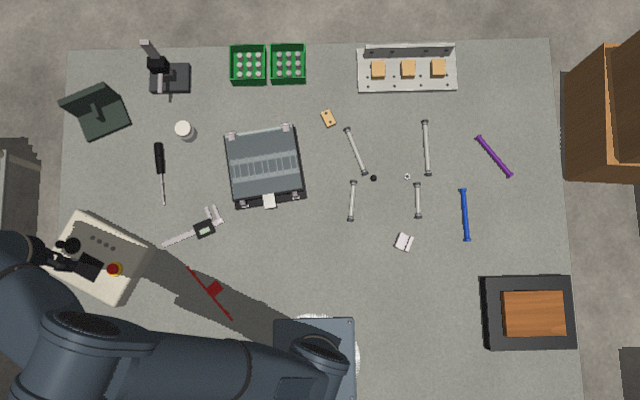

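View pics/scene0.png

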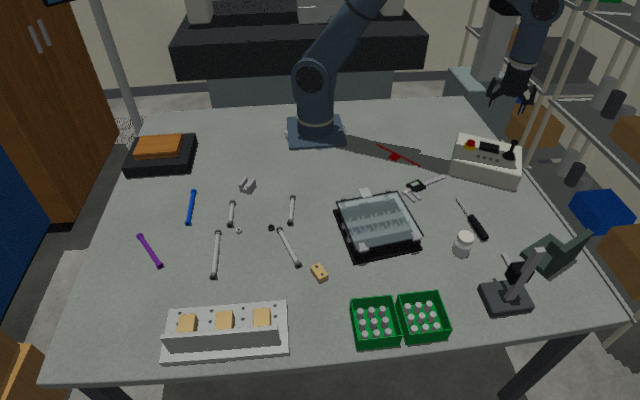

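View pics/wrist0.png

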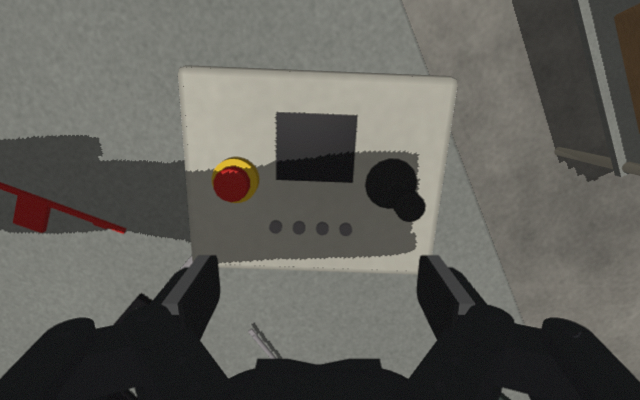

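Run:
```python
from h import *
c=load('top');im=c['img'][:,:,::-1]
cv2.imwrite('pics/c1.png',cv2.resize(im[110:255,330:450],None,fx=4.1,fy=4.1,interpolation=cv2.INTER_CUBIC))
cv2.imwrite('pics/c2.png',cv2.resize(im[110:220,210:320],None,fx=5.4,fy=5.4,interpolation=cv2.INTER_CUBIC))
```

```text
(no output)
```

View pics/c1.png

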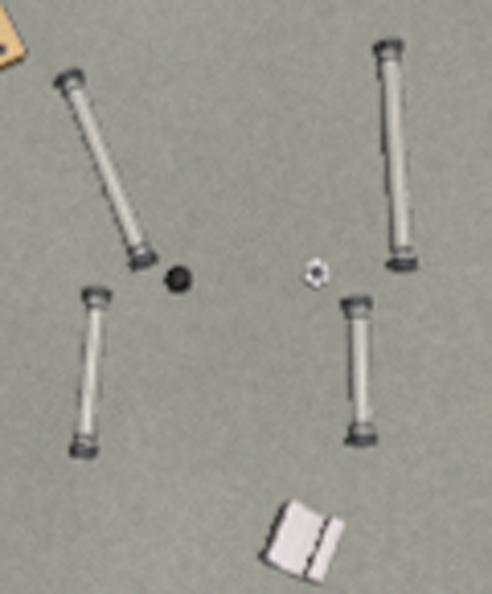

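View pics/c2.png

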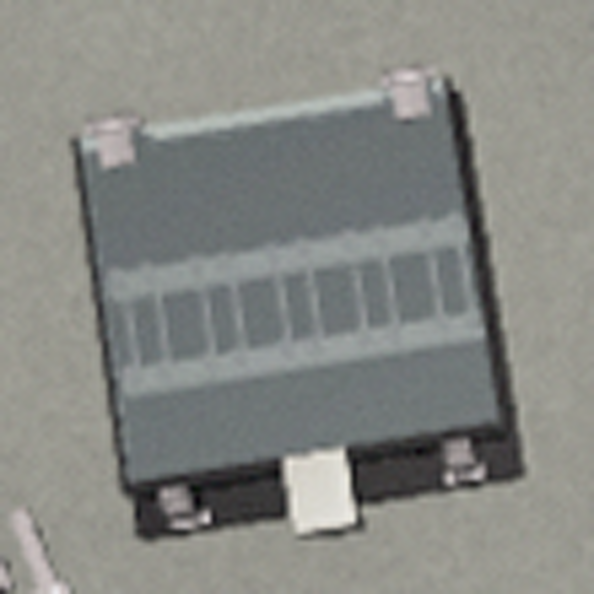

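Run:
```python
from h import *
c=load('top')
f=lambda p:(p[0]/4.1+330-.4,p[1]/4.1+110-.4)
g=lambda p:(p[0]/5.4+210-.4,p[1]/5.4+110-.4)
for n,a,b in [('A',(69,78),(143,260)),('B',(388,47),(403,264)),('C',(97,296),(83,452)),('D',(357,306),(361,438))]:
    P=atz(c,*f(a),.013);Q=atz(c,*f(b),.013);d=P-Q
    print(n,'mid',np.round((P+Q)/2,4),'L(outer-8ish)',round(np.linalg.norm(d)*1e3,1),'ang',round(np.degrees(np.arctan2(d[1],d[0])),1))
for n,p,z in [('tab',(321,493),.062),('tabtipL',(297,533),.062),('tabtipR',(357,527),.062),('catchL',(180,505),.03),('catchR',(463,462),.03),('hingeL',(113,140),.062),('hingeR',(410,92),.062),('platefL',(133,487),.06),('platefR',(502,428),.06),('platebL',(88,150),.06),('platebR',(437,90),.06),('baseFL',(137,535),.01),('baseFR',(522,475),.01)]:
    print(n,np.round(atz(c,*g(p),z),4))
for n,p in [('jar',(183,129)),('driver',(160,158)),('caliper',(205,228)),('caltip',(212,208)),('riser',(328,118)),('vblock',(404,242)),('knob',(373,178)),('nut',(407,176))]:print(n,np.round(atz(c,*p,.02),3))
```

```text
A mid [ 0.5967 -0.1386  0.013 ] L(outer-8ish) 145.5 ang 19.7
B mid [ 0.6014 -0.349   0.013 ] L(outer-8ish) 162.0 ang 0.7
C mid [ 0.4465 -0.1223  0.013 ] L(outer-8ish) 113.3 ang -6.9
D mid [ 0.443  -0.3143  0.013 ] L(outer-8ish) 95.3 ang -1.3
tab [0.4446 0.1138 0.062 ]
tabtipL [0.4237 0.1266 0.062 ]
tabtipR [0.4261 0.0951 0.062 ]
catchL [0.4448 0.1934 0.03  ]
catchR [0.4644 0.0411 0.03  ]
hingeL [0.6385 0.2238 0.062 ]
hingeR [0.6608 0.0644 0.062 ]
platefL [0.4506 0.2129 0.06  ]
platefR [0.4771 0.0184 0.06  ]
platebL [0.6339 0.2375 0.06  ]
platebR [0.6622 0.0501 0.06  ]
baseFL [0.4319 0.2203 0.01  ]
baseFR [0.4596 0.0104 0.01  ]
jar [0.675 0.374 0.02 ]
driver [0.588 0.441 0.02 ]
caliper [0.376 0.305 0.02 ]
caltip [0.434 0.285 0.02 ]
riser [ 0.697 -0.06   0.02 ]
vblock [ 0.322 -0.269  0.02 ]
knob [ 0.511 -0.187  0.02 ]
nut [ 0.515 -0.287  0.02 ]
```

```bash
cat >> h.py <<'E'
from scipy.spatial.transform import Rotation as Ro
def yawR(deg):  # tool x at world angle deg, tool pointing down
    a=np.radians(deg);x=np.array([np.cos(a),np.sin(a),0]);y=np.array([0,0,-1.]);return np.c_[x,y,np.cross(x,y)]
def plan(p,R,n=None,w=8.5,step=4.5):
    s=arm.observe();p0=np.array(s['tool_pos']);R0=np.array(s['tcp_rot'])
    rv=Ro.from_matrix(R0.T@R).as_rotvec(degrees=True);D=np.array(p)-p0
    print('dist',round(np.linalg.norm(D)*100,2),'rot',np.round(rv,2),'tool shift cm',np.round(R0.T@D*100,2))
    n=n or max(1,int(np.ceil(max(np.linalg.norm(D)*100/step,np.linalg.norm(rv)/8))))
    r=[]
    for i in range(n):
        Ri=R0@Ro.from_rotvec(rv*i/n,degrees=True).as_matrix()
        r.append([w]+np.round(Ri.T@D*100/n,2).tolist()+np.round(rv/n,2).tolist())
    for k in range(0,n,8): print(str(r[k:k+8]).replace(' ',''))
E
python3 - <<'E'
from h import *
plan([.435,.113,.28],yawR(97.8))
E
```

```text
dist 50.97 rot [-2.000e-02 -3.426e+01 -7.000e-02] tool shift cm [-37.98   2.37 -33.91]
[[8.5,-3.16,0.2,-2.83,-0.0,-2.85,-0.01],[8.5,-3.3,0.2,-2.66,-0.0,-2.85,-0.01],[8.5,-3.43,0.2,-2.5,-0.0,-2.85,-0.01],[8.5,-3.55,0.2,-2.32,-0.0,-2.85,-0.01],[8.5,-3.66,0.2,-2.14,-0.0,-2.85,-0.01],[8.5,-3.76,0.2,-1.96,-0.0,-2.85,-0.01],[8.5,-3.86,0.2,-1.77,-0.0,-2.85,-0.01],[8.5,-3.94,0.2,-1.57,-0.0,-2.85,-0.01]]
[[8.5,-4.01,0.2,-1.38,-0.0,-2.85,-0.01],[8.5,-4.08,0.2,-1.17,-0.0,-2.85,-0.01],[8.5,-4.13,0.19,-0.97,-0.0,-2.85,-0.01],[8.5,-4.17,0.19,-0.76,-0.0,-2.85,-0.01]]
```

```bash
python3 -m crank '[[[6.5,-3.2,0.2,-2.8,0,-2.9,0],[6.5,-3.3,0.2,-2.7,0,-2.9,0],[6.5,-3.4,0.2,-2.5,0,-2.9,0],[6.5,-3.5,0.2,-2.3,0,-2.9,0],[6.5,-3.7,0.2,-2.1,0,-2.9,0],[6.5,-3.8,0.2,-2.0,0,-2.9,0],[6.5,-3.9,0.2,-1.8,0,-2.9,0],[6.5,-3.9,0.2,-1.6,0,-2.9,0]]]'
python3 - <<'E'
from h import *
plan([.435,.113,.28],yawR(97.8))
E
```

```text
t: 0.95
tool_pos: [0.3927, 0.2713, 0.2834]
tcp_rot: [[0.031, -0.003, -1.0], [1.0, -0.001, 0.031], [-0.001, -1.0, 0.003]]
contact_force: [1.4, -0.1, -0.4]
grip_width: 0.0649
dist 16.39 rot [-0.2  -9.55 -0.06] tool shift cm [-15.69   0.35  -4.72]
[[8.5,-3.92,0.09,-1.18,-0.05,-2.39,-0.02],[8.5,-3.97,0.09,-1.01,-0.05,-2.39,-0.02],[8.5,-4.01,0.09,-0.85,-0.05,-2.39,-0.02],[8.5,-4.04,0.09,-0.68,-0.05,-2.39,-0.02]]
```

```bash
python3 -m crank '[[[6.5,-3.9,0.1,-1.2,0,-2.4,0],[6.5,-4,0.1,-1,0,-2.4,0],[6.5,-4,0.1,-0.8,0,-2.4,0],[6.5,-4,0.1,-0.7,0,-2.4,0],[6.5,0,0,0,0,0,0]]]'
python3 - <<'E'
from h import *
cap('wrist','w1');st()
E
```

```text
t: 1.45
tool_pos: [0.4366, 0.1006, 0.2792]
tcp_rot: [[-0.137, -0.003, -0.991], [0.991, -0.004, -0.137], [-0.003, -1.0, 0.004]]
contact_force: [0.3, 0.3, -0.2]
grip_width: 0.0652
t 1.5 pos [0.4362 0.1032 0.2792] F [-1.4  1.2  0.2] w 0.0647
[[-0.138 -0.003 -0.99 ]
 [ 0.99  -0.002 -0.138]
 [-0.002 -1.     0.004]]
[-0.316  0.273 -0.028  2.039  0.012  0.833  1.359]
```

View pics/w1.png

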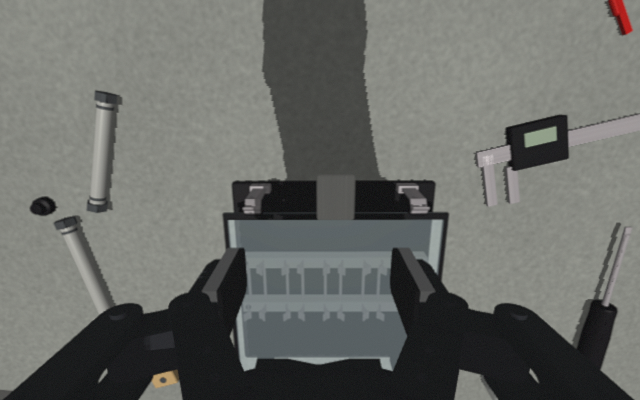

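Run:
```python
from h import *
c=load('wrist');im=c['img'][:,:,::-1]
cv2.imwrite('pics/c3.png',cv2.resize(im[160:250,215:460],None,fx=3.2,fy=3.2,interpolation=cv2.INTER_CUBIC))
for p in [(318,176),(355,176),(318,218),(355,218),(336,197)]: print(np.round(atz(c,*p,.062),4),np.round(atd(c,*p),4))
```

```text
[0.4298 0.0992 0.062 ] [0.4297 0.0992 0.0623]
[0.4253 0.1312 0.062 ] [4.386e-01 1.399e-01 1.000e-04]
[0.4685 0.1046 0.062 ] [0.468  0.1045 0.0633]
[0.4638 0.1378 0.062 ] [0.4644 0.138  0.0605]
[0.4466 0.1177 0.062 ] [0.4464 0.1176 0.0626]
```

View pics/c3.png

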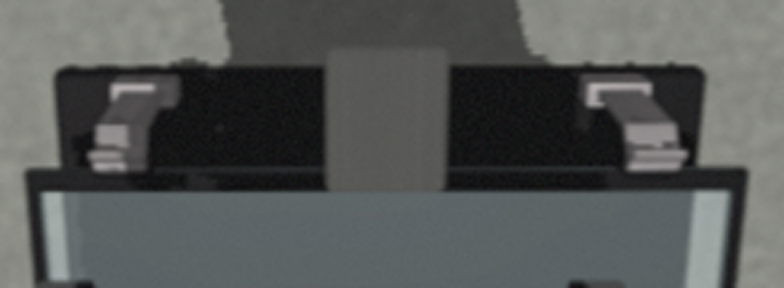

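Run:
```python
from h import *
plan([.436,.1157,.114],yawR(97.8))
```

```text
dist 16.57 rot [-0.2   0.15 -0.11] tool shift cm [ 1.27 16.52 -0.21]
[[8.5,0.32,4.13,-0.05,-0.05,0.04,-0.03],[8.5,0.32,4.13,-0.05,-0.05,0.04,-0.03],[8.5,0.31,4.13,-0.05,-0.05,0.04,-0.03],[8.5,0.31,4.13,-0.04,-0.05,0.04,-0.03]]
```

```bash
python3 -m crank '[[[6.5,0.4,3,0,0,0,0],[6.5,0.4,3.5,-0.1,0,0,0],[6.5,0.4,3.5,-0.1,0,0,0],[6.5,0,3,0,0,0,0],[6.5,0,2,0,0,0,0],[6.5,0,0,0,0,0,0]]]'
python3 - <<'E'
from h import *
cap('wrist','w2');st();plan([.436,.1157,.114],yawR(97.8))
E
```

```text
t: 2.1
tool_pos: [0.4369, 0.1232, 0.1257]
tcp_rot: [[-0.141, 0.002, -0.99], [0.99, 0.004, -0.141], [0.003, -1.0, -0.002]]
contact_force: [-0.2, 0.4, 1.0]
grip_width: 0.0648
t 2.15 pos [0.4373 0.1234 0.1267] F [-0.1  0.   0.5] w 0.065
[[-0.141  0.003 -0.99 ]
 [ 0.99   0.004 -0.141]
 [ 0.004 -1.    -0.003]]
[-0.355  0.526 -0.03   2.205  0.032  0.406  1.302]
dist 1.49 rot [0.2  0.32 0.21] tool shift cm [-0.75  1.27  0.24]
[[8.5,-0.75,1.27,0.24,0.2,0.32,0.21]]
```

View pics/w2.png

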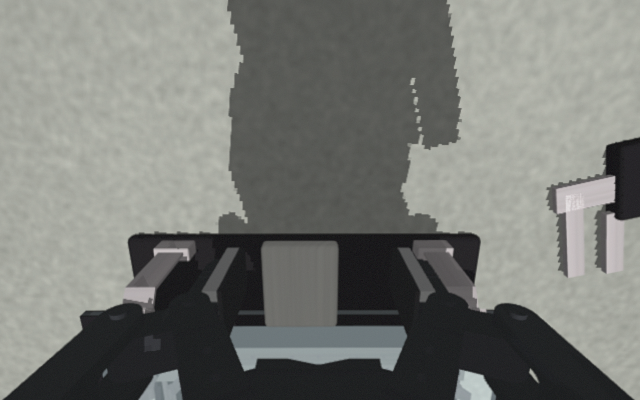

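```bash
python3 -m crank '[[[5.5,-0.8,0,0.2,0,0,0],[5,0,0,0,0,0,0],[5,0,0,0,0,0,0]]]'
python3 - <<'E'
from h import *
cap('wrist','w3');st();plan([.436,.1157,.112],yawR(97.8))
E
```

```text
t: 2.45
tool_pos: [0.4373, 0.1159, 0.1293]
tcp_rot: [[-0.142, 0.006, -0.99], [0.99, 0.006, -0.142], [0.005, -1.0, -0.007]]
contact_force: [-0.2, 0.3, 0.4]
grip_width: 0.0501
t 2.5 pos [0.4373 0.1157 0.1294] F [-0.1  0.4  0.5] w 0.0499
[[-0.142  0.006 -0.99 ]
 [ 0.99   0.005 -0.142]
 [ 0.004 -1.    -0.007]]
[-0.338  0.518 -0.033  2.211  0.034  0.405  1.316]
dist 1.74 rot [0.41 0.37 0.26] tool shift cm [0.01 1.74 0.14]
[[8.5,0.01,1.74,0.14,0.41,0.37,0.26]]
```

View pics/w3.png

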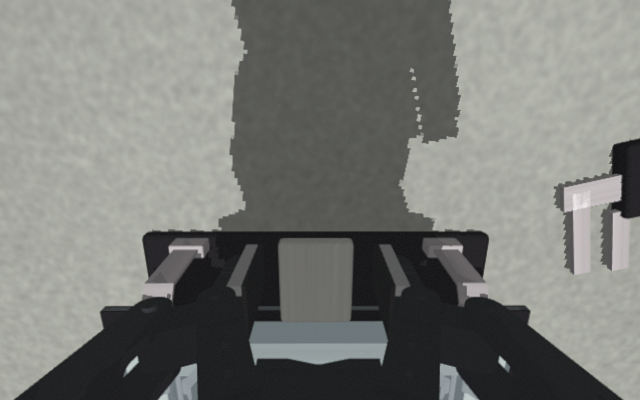

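```bash
python3 -m crank '[[[5,0,1.4,0.1,0.2,0.2,0.2],[5,0,0.6,0,0,0,0],[4,0,0,0,0,0,0],[3.5,0,0,0,0,0,0],[3.2,0,0,0,0,0,0],[3.2,0,0,0,0,0,0]]]'
python3 - <<'E'
from h import *
cap('wrist','w4');st()
E
```

```text
t: 3.1
tool_pos: [0.4377, 0.1151, 0.1117]
tcp_rot: [[-0.137, 0.008, -0.991], [0.991, 0.002, -0.137], [0.001, -1.0, -0.008]]
contact_force: [0.9, -0.3, -2.1]
grip_width: 0.033
t 3.15 pos [0.4377 0.1151 0.1117] F [-0.4 -1.4 -0.8] w 0.0332
[[-0.137  0.008 -0.991]
 [ 0.991  0.002 -0.137]
 [ 0.001 -1.    -0.008]]
[-0.344  0.554 -0.025  2.224  0.039  0.356  1.307]
```

View pics/w4.png

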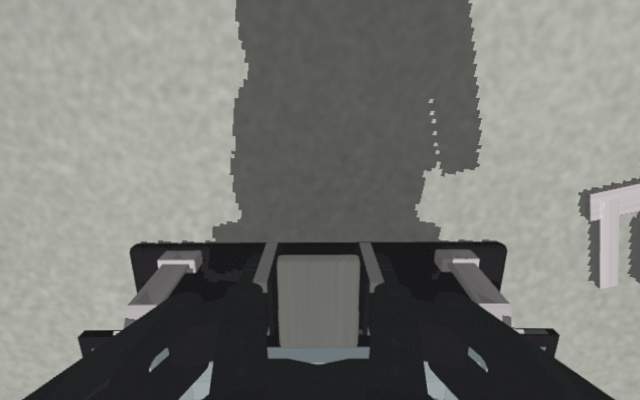

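```bash
python3 -m crank '[[[2.8,0,0,0,0,0,0],[2.8,0,-0.8,0,0,0,0],[2.8,0,-1,0,0,0,0],[2.8,0,-1,0,0,0,0],[2.8,0,-1,-0.2,0,0,0]]]'
python3 - <<'E'
from h import *
cap('scene','s1')
c=load('scene');im=c['img'][:,:,::-1];cv2.imwrite('pics/c4.png',cv2.resize(im[130:290,290:450],None,fx=3.7,fy=3.7))
E
```

```text
t: 3.65
tool_pos: [0.4411, 0.1156, 0.1523]
tcp_rot: [[-0.137, 0.01, -0.991], [0.991, 0.003, -0.137], [0.002, -1.0, -0.011]]
contact_force: [-0.2, -0.8, -5.3]
grip_width: 0.0329
```

View pics/c4.png

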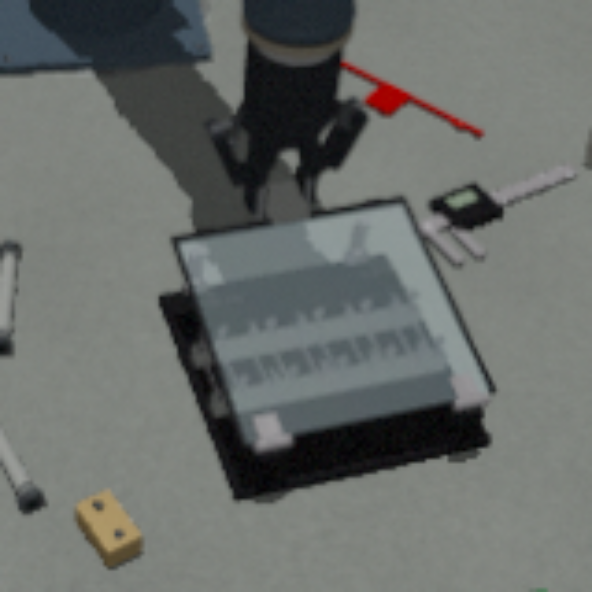

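Run:
```python
import numpy as np
t=np.linspace(.18,1.5,17);x=-22.9*np.cos(t);z=22.9*np.sin(t)
print([[2.8,0,round(-b,1),round(-a,1),0,0,0] for a,b in zip(np.diff(x),np.diff(z))])
```

```text
[[2.8, 0, np.float64(-1.8), np.float64(-0.4), 0, 0, 0], [2.8, 0, np.float64(-1.8), np.float64(-0.6), 0, 0, 0], [2.8, 0, np.float64(-1.7), np.float64(-0.7), 0, 0, 0], [2.8, 0, np.float64(-1.7), np.float64(-0.9), 0, 0, 0], [2.8, 0, np.float64(-1.6), np.float64(-1.0), 0, 0, 0], [2.8, 0, np.float64(-1.5), np.float64(-1.1), 0, 0, 0], [2.8, 0, np.float64(-1.4), np.float64(-1.2), 0, 0, 0], [2.8, 0, np.float64(-1.3), np.float64(-1.4), 0, 0, 0], [2.8, 0, np.float64(-1.2), np.float64(-1.5), 0, 0, 0], [2.8, 0, np.float64(-1.1), np.float64(-1.6), 0, 0, 0], [2.8, 0, np.float64(-0.9), np.float64(-1.6), 0, 0, 0], [2.8, 0, np.float64(-0.8), np.float64(-1.7), 0, 0, 0], [2.8, 0, np.float64(-0.7), np.float64(-1.8), 0, 0, 0], [2.8, 0, np.float64(-0.5), np.float64(-1.8), 0, 0, 0], [2.8, 0, np.float64(-0.4), np.float64(-1.9), 0, 0, 0], [2.8, 0, np.float64(-0.2), np.float64(-1.9), 0, 0, 0]]
```

```bash
python3 -m crank '[[[2.8,0,-1.8,-0.4,0,0,0],[2.8,0,-1.8,-0.6,0,0,0],[2.8,0,-1.7,-0.7,0,0,0],[2.8,0,-1.7,-0.9,0,0,0]]]'
python3 - <<'E'
from h import *
s=st();d=np.array([.6645,.1450])-s['tool_pos'][:2];X=d@[np.cos(.136),np.sin(.136)];Z=s['tool_pos'][2]-.112;print(np.hypot(X,Z),np.arctan2(Z,X), d@[-np.sin(.136),np.cos(.136)])
E
```

```text
t: 4.1
tool_pos: [0.4673, 0.1193, 0.2272]
tcp_rot: [[-0.137, 0.014, -0.99], [0.991, 0.004, -0.137], [0.003, -1.0, -0.014]]
contact_force: [8.3, 0.7, -11.4]
grip_width: 0.0325
t 4.1 pos [0.4673 0.1193 0.2272] F [  8.3   0.7 -11.4] w 0.0325
[[-0.137  0.014 -0.99 ]
 [ 0.991  0.004 -0.137]
 [ 0.003 -1.    -0.014]]
[-0.324  0.383 -0.033  2.044  0.02   0.701  1.339]
0.22984055753915378 0.5250797649634686 -0.001266131938808232
```

```bash
python3 -m crank '[[[2.8,0,-1.4,-1.1,0,0,0],[2.8,0,-1.4,-1.2,0,0,0],[2.8,0,-1.3,-1.3,0,0,0],[2.8,0,-1.2,-1.4,0,0,0]]]'
python3 - <<'E'
from h import *
s=st();d=np.array([.6645,.1450])-s['tool_pos'][:2];X=d@[np.cos(.136),np.sin(.136)];Z=s['tool_pos'][2]-.112;print(np.hypot(X,Z),np.arctan2(Z,X), d@[-np.sin(.136),np.cos(.136)])
E
```

```text
t: 4.5
tool_pos: [0.5142, 0.1259, 0.2839]
tcp_rot: [[-0.138, 0.01, -0.99], [0.99, 0.004, -0.138], [0.003, -1.0, -0.01]]
contact_force: [5.1, 1.1, -13.1]
grip_width: 0.0328
t 4.5 pos [0.5142 0.1259 0.2839] F [  5.1   1.1 -13.1] w 0.0328
[[-0.138  0.01  -0.99 ]
 [ 0.99   0.004 -0.138]
 [ 0.003 -1.    -0.01 ]]
[-0.308  0.376 -0.028  1.856  0.012  0.899  1.367]
0.22909632695588222 0.8482464919724 -0.0014392766451077497
```

```bash
python3 -m crank '[[[2.8,0,-0.9,-1.6,0,0,0],[2.8,0,-1,-1.6,0,0,0],[2.8,0,-0.9,-1.7,0,0,0],[2.8,0,-0.8,-1.8,0,0,0]]]'
python3 - <<'E'
from h import *
s=st();d=np.array([.6645,.1450])-s['tool_pos'][:2];X=d@[np.cos(.136),np.sin(.136)];Z=s['tool_pos'][2]-.112;print(np.hypot(X,Z),np.arctan2(Z,X), d@[-np.sin(.136),np.cos(.136)])
E
```

```text
t: 4.9
tool_pos: [0.575, 0.1346, 0.3207]
tcp_rot: [[-0.138, -0.006, -0.99], [0.99, 0.002, -0.138], [0.002, -1.0, 0.005]]
contact_force: [0.0, -0.1, -10.1]
grip_width: 0.0324
t 4.9 pos [0.575  0.1346 0.3207] F [  0.   -0.1 -10.1] w 0.0324
[[-0.138 -0.006 -0.99 ]
 [ 0.99   0.002 -0.138]
 [ 0.002 -1.     0.005]]
[-0.293  0.436 -0.022  1.641  0.007  1.07   1.393]
0.22730505280169275 1.1632446620130572 -0.001818602013457858
```

```bash
python3 -m crank '[[[2.8,0,-0.5,-1.7,0,0,0],[2.8,0,-0.5,-1.7,0,0,0],[2.8,0,-0.4,-1.7,0,0,0],[2.8,0,-0.2,-1.7,0,0,0],[2.8,0,-0.1,-1.7,0,0,0],[2.8,0,0,-1.2,0,0,0],[2.8,0,0,0,0,0,0]]]'
python3 - <<'E'
from h import *
s=st();d=np.array([.6645,.1450])-s['tool_pos'][:2];X=d@[np.cos(.136),np.sin(.136)];Z=s['tool_pos'][2]-.112;print(np.hypot(X,Z),np.arctan2(Z,X), d@[-np.sin(.136),np.cos(.136)])
cap('scene','s2');cap('wrist','w5')
E
```

```text
t: 5.6
tool_pos: [0.6655, 0.1476, 0.3376]
tcp_rot: [[-0.14, -0.027, -0.99], [0.99, -0.002, -0.14], [0.002, -1.0, 0.027]]
contact_force: [0.3, -1.0, -2.5]
grip_width: 0.0323
t 5.6 pos [0.6655 0.1476 0.3376] F [ 0.3 -1.  -2.5] w 0.0323
[[-0.14  -0.027 -0.99 ]
 [ 0.99  -0.002 -0.14 ]
 [ 0.002 -1.     0.027]]
[-0.277  0.576 -0.014  1.341  0.002  1.251  1.422]
0.22560866626296672 1.5767744062356626 -0.002399131226249556
```

View pics/s2.png

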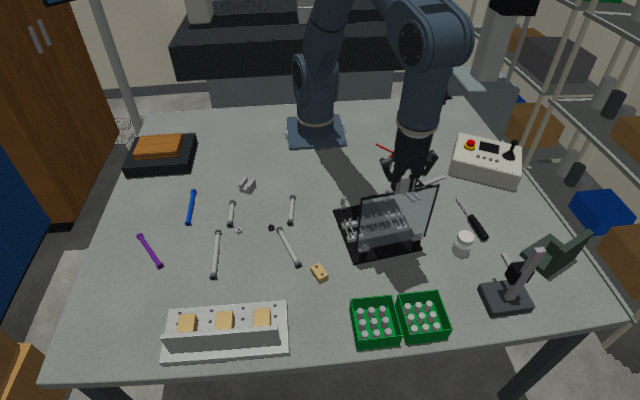

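View pics/w5.png

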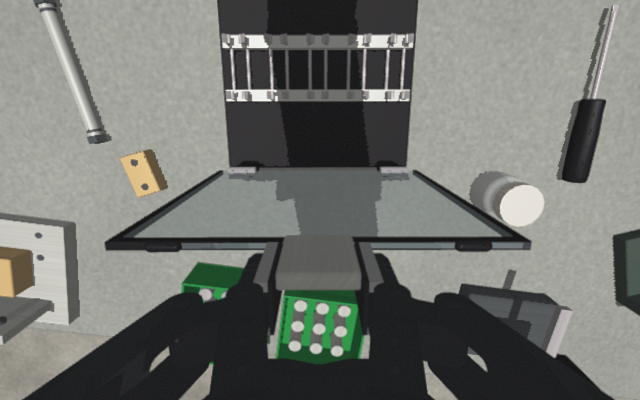

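```bash
python3 -m crank '[[[4.5,0,0,0,0,0,0],[4.5,0,0,0,0,0,0],[4.5,0,-1.5,0,0,0,0],[4.5,0,-3,0,0,0,0],[4.5,0,-3,0,0,0,0],[4.5,0,0,3,-1.5,0,0],[4.5,0,0,4,0,0,0],[4.5,0,0,4,0,0,0]]]';python3 -m crank '[[[4.5,0,0,2,0,0,0],[4.5,0,2,0,0,0,0],[4.5,0,2,0,0,0,0],[4.5,0,0,0,0,0,0],[4.5,0,0,0,0,0,0]]]'
python3 - <<'E'
from h import *
st();cap('wrist','w6');cap('top','t2')
E
```

```text
t: 6.5
tool_pos: [0.5563, 0.1337, 0.4169]
tcp_rot: [[-0.14, 0.004, -0.99], [0.99, 0.005, -0.14], [0.005, -1.0, -0.005]]
contact_force: [0.2, -0.5, 0.9]
grip_width: 0.0448
t: 7.0
tool_pos: [0.5295, 0.1309, 0.3816]
tcp_rot: [[-0.142, 0.011, -0.99], [0.99, 0.009, -0.142], [0.007, -1.0, -0.012]]
contact_force: [1.0, 0.8, 0.0]
grip_width: 0.0452
t 7.0 pos [0.5295 0.1309 0.3816] F [1.  0.8 0. ] w 0.0452
[[-0.142  0.011 -0.99 ]
 [ 0.99   0.009 -0.142]
 [ 0.007 -1.    -0.012]]
[-0.307  0.313 -0.025  1.666  0.003  1.15   1.38 ]
```

View pics/w6.png

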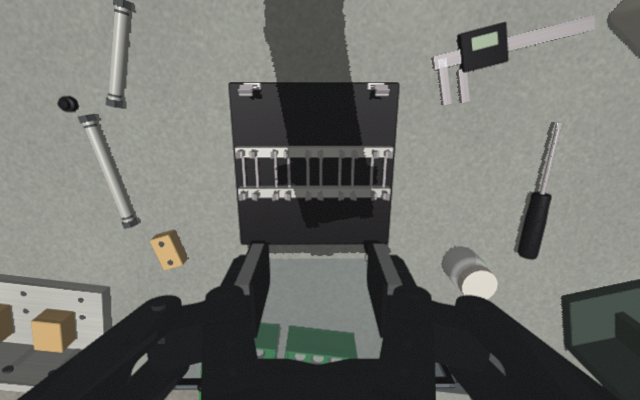

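View pics/t2.png

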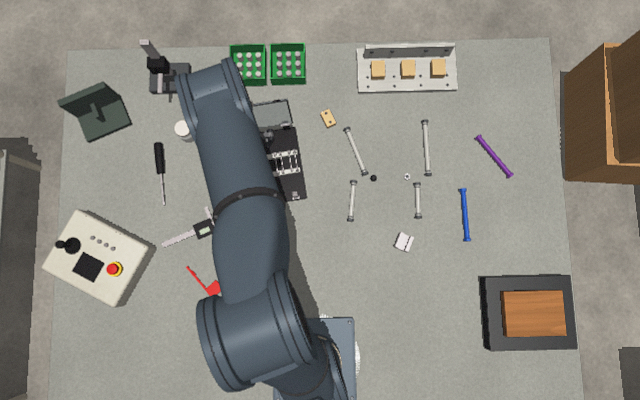

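Run:
```python
from h import *
c=load('wrist');im=c['img'][:,:,::-1]
cv2.imwrite('pics/c5.png',cv2.resize(im[70:260,215:415],None,fx=3.1,fy=3.1,interpolation=cv2.INTER_CUBIC)) 
cv2.imwrite('pics/c6.png',cv2.resize(im[138:208,222:408],None,fx=4.3,fy=4.3,interpolation=cv2.INTER_CUBIC))
```

```text
(no output)
```

View pics/c5.png

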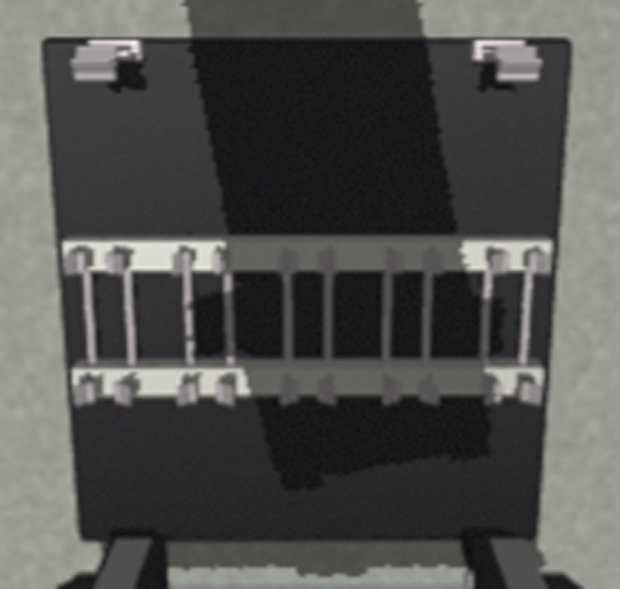

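View pics/c6.png

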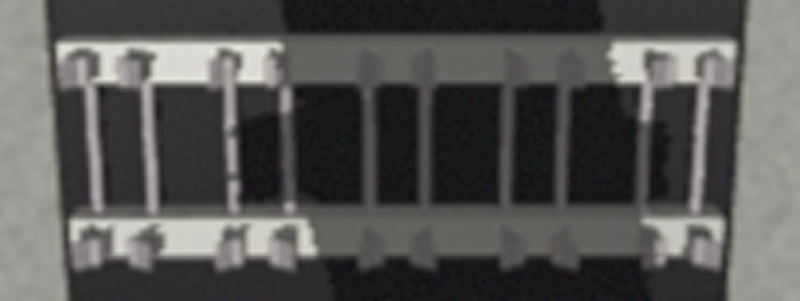

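Run:
```python
from h import *
c=load('wrist')
g=lambda p:(p[0]/4.3+222-.4,p[1]/4.3+138-.4)
h=lambda p:(p[0]/3.1+215-.4,p[1]/3.1+70-.4)
P={}
for n,p in dict(a=(57,40),b=(735,40),c=(62,83),d=(735,83),e=(70,218),f=(724,216),g=(72,256),h=(724,258)).items():
    P[n]=atz(c,*g(p),.025);print(n,np.round(P[n],4))
for n,p in dict(bfl=(44,40),bfr=(571,40),bbl=(82,540),bbr=(536,540)).items():
    P[n]=atz(c,*h(p),.010);print(n,np.round(P[n],4))
print('rails mean',np.mean([P[k] for k in 'abcdefgh'],0),'base',np.mean([P[k] for k in('bfl','bfr','bbl','bbr')],0))
for a,b in ('ab','cd','ef','gh',('bfl','bfr'),('bbl','bbr')):
    d=P[b]-P[a];print(round(np.linalg.norm(d),4),round(np.degrees(np.arctan2(-d[0],d[1])),2))
# depth in gap
R=c['range_z'];v=int(138+150/4.3)
for u in range(238,396,1):
    q=atd(c,u,v);print(u,round(q[2]*1000),end=' ')
```

```text
a [0.5373 0.0289 0.025 ]
b [0.5092 0.2264 0.025 ]
c [0.5498 0.0312 0.025 ]
d [0.5218 0.229  0.025 ]
e [0.5911 0.0365 0.025 ]
f [0.5626 0.2343 0.025 ]
g [0.6032 0.038  0.025 ]
h [0.5758 0.237  0.025 ]
bfl [0.4616 0.013  0.01  ]
bfr [0.4317 0.2211 0.01  ]
bbl [0.6779 0.044  0.01  ]
bbr [0.6489 0.2519 0.01  ]
rails mean [0.55636638 0.13267211 0.025     ] base [0.55502434 0.13249593 0.01      ]
0.1995 8.08
0.1998 8.07
0.1998 8.21
0.2009 7.83
0.2103 8.16
0.21 7.94
238 11 239 10 240 10 241 11 242 19 243 21 244 17 245 9 246 11 247 9 248 9 249 10 250 10 251 11 252 10 253 9 254 11 255 18 256 20 257 18 258 10 259 10 260 9 261 11 262 12 263 10 264 9 265 10 266 11 267 10 268 9 269 10 270 9 271 11 272 10 273 10 274 19 275 19 276 19 277 9 278 9 279 10 280 9 281 11 282 10 283 9 284 10 285 9 286 9 287 19 288 20 289 18 290 11 291 9 292 10 293 9 294 11 295 10 296 10 297 10 298 11 299 9 300 10 301 10 302 9 303 9 304 10 305 9 306 20 307 19 308 20 309 10 310 10 311 9 312 10 313 10 314 10 315 10 316 9 317 9 318 9 319 19 320 20 321 18 322 10 323 10 324 9 325 11 326 12 327 11 328 8 329 10 330 11 331 10 332 10 333 10 334 10 335 9 336 8 337 8 338 19 339 20 340 18 341 12 342 10 343 9 344 9 345 9 346 9 347 9 348 10 349 10 350 9 351 18 352 20 353 10 354 10 355 11 356 9 357 9 358 11 359 10 360 9 361 10 362 10 363 9 364 12 365 10 366 10 367 10 368 11 369 9 370 10 371 19 372 20 373 10 374 10 375 9 376 9 377 11 378 8 379 10 380 9 381 8 382 9 383 10 384 20 385 19 386 9 387 9 388 11 389 11 390 9 391 10 392 9 393 9 394 0 395 0
```

Run:
```python
from h import *
plan([.4465,-.1223,.25],yawR(83.1),w=4.5)
```

```text
dist 29.73 rot [ 0.66 15.05  0.52] tool shift cm [-23.98  12.84  12.  ]
[[4.5,-3.43,1.83,1.71,0.09,2.15,0.07],[4.5,-3.49,1.84,1.58,0.09,2.15,0.07],[4.5,-3.54,1.85,1.45,0.09,2.15,0.07],[4.5,-3.59,1.85,1.31,0.09,2.15,0.07],[4.5,-3.63,1.86,1.17,0.09,2.15,0.07],[4.5,-3.67,1.87,1.03,0.09,2.15,0.07],[4.5,-3.71,1.87,0.89,0.09,2.15,0.07]]
```

```bash
python3 -m crank '[[[4.5,-3.4,1.8,1.7,0.1,2.2,0.1],[4.5,-3.5,1.8,1.6,0.1,2.2,0.1],[4.5,-3.5,1.8,1.5,0.1,2.2,0.1],[4.5,-3.6,1.8,1.3,0.1,2.2,0.1],[4.5,-3.6,1.8,1.2,0.1,2.2,0.1],[4.5,-3.7,1.8,1,0.1,2.2,0.1],[4.5,-3.7,1.8,0.9,0.1,2.2,0.1],[4.5,0,0,0,0,0,0]]]'
python3 - <<'E'
from h import *
st();cap('wrist','w7')
E
```

```text
t: 7.9
tool_pos: [0.4482, -0.128, 0.2547]
tcp_rot: [[0.133, 0.013, -0.991], [0.991, -0.001, 0.133], [0.001, -1.0, -0.013]]
contact_force: [-0.4, 0.2, -0.1]
grip_width: 0.0451
t 7.9 pos [ 0.4482 -0.128   0.2547] F [-0.4  0.2 -0.1] w 0.0451
[[ 0.133  0.013 -0.991]
 [ 0.991 -0.001  0.133]
 [ 0.001 -1.    -0.013]]
[ 0.092  0.326  0.114  2.048 -0.056  0.757  1.678]
```

View pics/w7.png

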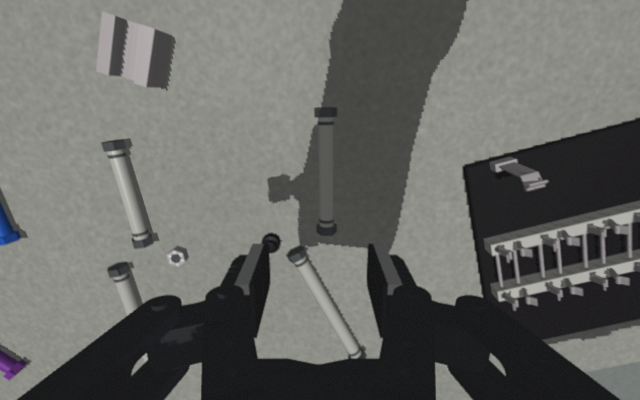

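```bash
cat >> h.py <<'E'
def bar(c,a,b,z=.009):
    P=atz(c,*a,z);Q=atz(c,*b,z);d=P-Q;m=(P+Q)/2;an=np.degrees(np.arctan2(d[1],d[0]));an=(an+90)%180-90
    print('mid',np.round(m,4),'L',round(np.linalg.norm(d)*1e3,1),'ang',round(an,1));return m,an
E
python3 - <<'E'
from h import *
c=load('wrist');m,a=bar(c,(325.5,106.5),(327,235.5))
plan([m[0],m[1],.10],yawR(90+a),w=4.5)
E
```

```text
mid [ 0.4518 -0.1201  0.009 ] L 126.8 ang -6.6
dist 15.58 rot [ 0.85 -0.9   0.12] tool shift cm [ 0.57 15.57  0.1 ]
[[4.5,0.14,3.89,0.02,0.21,-0.22,0.03],[4.5,0.14,3.89,0.01,0.21,-0.22,0.03],[4.5,0.15,3.89,-0.01,0.21,-0.22,0.03],[4.5,0.15,3.89,-0.02,0.21,-0.22,0.03]]
```

```bash
python3 -m crank '[[[4.5,0.2,3.5,0,0.3,-0.3,0],[4.5,0.2,3.5,0,0.3,-0.3,0],[4.5,0.2,3.5,0,0.3,-0.3,0],[4.5,0,3,0,0,0,0],[4.5,0,1,0,0,0,0],[4.5,0,0,0,0,0,0]]]'
python3 - <<'E'
from h import *
st();cap('wrist','w8')
E
```

```text
t: 8.55
tool_pos: [0.4624, -0.1152, 0.1115]
tcp_rot: [[0.107, 0.015, -0.994], [0.994, 0.004, 0.107], [0.005, -1.0, -0.015]]
contact_force: [0.2, -0.3, 0.3]
grip_width: 0.0449
t 8.55 pos [ 0.4624 -0.1152  0.1115] F [ 0.2 -0.3  0.3] w 0.0449
[[ 0.107  0.015 -0.994]
 [ 0.994  0.004  0.107]
 [ 0.005 -1.    -0.015]]
[ 0.112  0.574  0.054  2.171 -0.095  0.384  1.709]
```

View pics/w8.png

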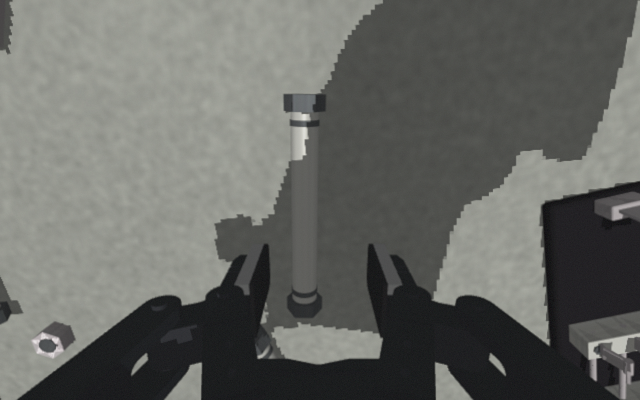

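Run:
```python
from h import *
c=load('wrist');m,a=bar(c,(304.5,94),(304.5,317))
plan([m[0],m[1],.076],yawR(90+a),w=4.5)
```

```text
mid [ 0.4529 -0.1209  0.009 ] L 128.3 ang -6.8
dist 3.79 rot [0.9  0.7  0.31] tool shift cm [-0.68  3.6   0.96]
[[4.5,-0.68,3.6,0.96,0.9,0.7,0.31]]
```

```bash
python3 -m crank '[[[4.5,-0.7,0,1.2,0.9,0.7,0.3],[4.5,0,1,0,0,0,0],[4.5,0,0,0,0,0,0]]]'
python3 - <<'E'
from h import *
st();cap('wrist','w9')
plan([.4498,-.1205,.076],yawR(83.2),w=4.5)
E
```

```text
t: 8.9
tool_pos: [0.4509, -0.1216, 0.1048]
tcp_rot: [[0.119, 0.004, -0.993], [0.993, -0.001, 0.119], [-0.001, -1.0, -0.005]]
contact_force: [0.7, 0.4, -0.4]
grip_width: 0.0449
t 8.9 pos [ 0.4509 -0.1216  0.1048] F [ 0.7  0.4 -0.4] w 0.0449
[[ 0.119  0.004 -0.993]
 [ 0.993 -0.001  0.119]
 [-0.001 -1.    -0.005]]
[ 0.121  0.582  0.061  2.193 -0.094  0.364  1.71 ]
dist 2.92 rot [ 0.26 -0.08 -0.04] tool shift cm [0.11 2.92 0.13]
[[4.5,0.11,2.92,0.13,0.26,-0.08,-0.04]]
```

View pics/w9.png

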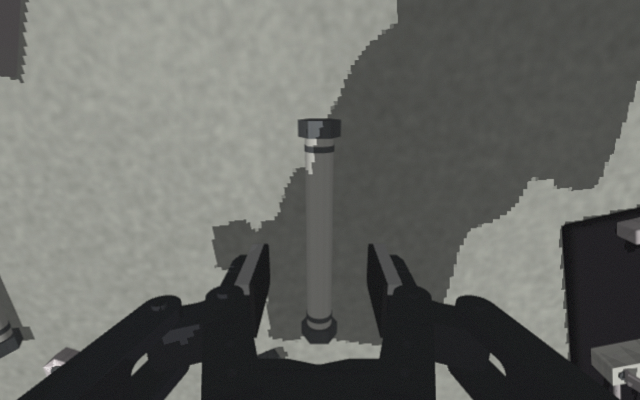

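```bash
python3 -m crank '[[[4,0.1,1.5,0.1,0.2,0,0],[4,0,1.2,0,0,0,0],[3,0,0.2,0,0,0,0],[2,0,0,0,0,0,0],[1,0,0,0,0,0,0],[1,0,0,0,0,0,0]]]'
python3 - <<'E'
from h import *
st();cap('wrist','w10')
E
```

```text
t: 9.55
tool_pos: [0.4515, -0.1212, 0.0784]
tcp_rot: [[0.121, 0.006, -0.993], [0.993, -0.002, 0.121], [-0.001, -1.0, -0.006]]
contact_force: [-1.2, 0.5, -0.4]
grip_width: 0.0114
t 9.55 pos [ 0.4515 -0.1212  0.0784] F [-1.2  0.5 -0.4] w 0.0114
[[ 0.121  0.006 -0.993]
 [ 0.993 -0.002  0.121]
 [-0.001 -1.    -0.006]]
[ 0.128  0.634  0.049  2.209 -0.099  0.295  1.712]
```

View pics/w10.png

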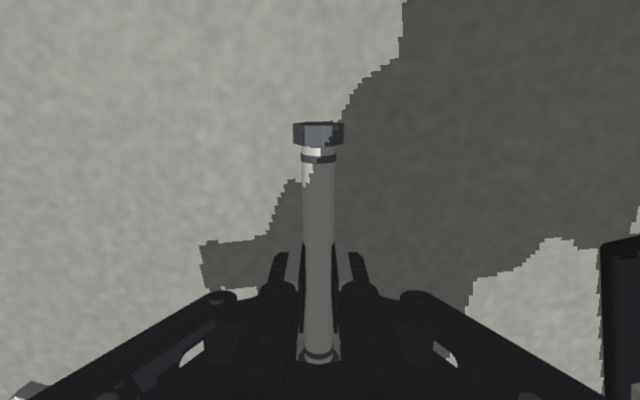

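```bash
python3 -m crank '[[[1,0,-3,0,0,0,0],[1,0,-4,0,0,0,0],[1,0,-4,0,0,0,0],[1,0,-2,0,0,0,0]]]'
python3 - <<'E'
from h import *
st()
plan([.5617,.0910,.20],yawR(98.05),w=1)
E
```

```text
t: 10.0
tool_pos: [0.4496, -0.1208, 0.211]
tcp_rot: [[0.121, 0.0, -0.993], [0.993, -0.0, 0.121], [-0.0, -1.0, -0.0]]
contact_force: [0.8, 0.7, -1.4]
grip_width: 0.0113
t 10.0 pos [ 0.4496 -0.1208  0.211 ] F [ 0.8  0.7 -1.4] w 0.0113
[[ 0.121  0.    -0.993]
 [ 0.993 -0.     0.121]
 [-0.    -1.    -0.   ]]
[ 0.082  0.395  0.108  2.096 -0.068  0.653  1.686]
dist 23.99 rot [  0.02 -14.99  -0.03] tool shift cm [22.38  1.1  -8.57]
[[1,3.73,0.18,-1.43,0.0,-2.5,-0.0],[1,3.66,0.18,-1.59,0.0,-2.5,-0.0],[1,3.59,0.18,-1.75,0.0,-2.5,-0.0],[1,3.51,0.18,-1.9,0.0,-2.5,-0.0],[1,3.43,0.18,-2.05,0.0,-2.5,-0.0],[1,3.33,0.18,-2.2,0.0,-2.5,-0.0]]
```

```bash
python3 -m crank '[[[1,3.7,0.2,-1.4,0,-2.5,0],[1,3.7,0.2,-1.6,0,-2.5,0],[1,3.6,0.2,-1.8,0,-2.5,0],[1,3.5,0.2,-1.9,0,-2.5,0],[1,3.4,0.2,-2.1,0,-2.5,0],[1,3.3,0.2,-2.2,0,-2.5,0],[1,0,0,0,0,0,0]]]'
python3 - <<'E'
from h import *
st();cap('wrist','w11')
plan([.5617,.0910,.15],yawR(98.05),w=1)
E
```

```text
t: 10.7
tool_pos: [0.5676, 0.0971, 0.2065]
tcp_rot: [[-0.145, 0.013, -0.989], [0.989, -0.0, -0.145], [-0.002, -1.0, -0.013]]
contact_force: [-0.7, 0.6, -0.6]
grip_width: 0.0112
t 10.7 pos [0.5676 0.0971 0.2065] F [-0.7  0.6 -0.6] w 0.0112
[[-0.145  0.013 -0.989]
 [ 0.989 -0.    -0.145]
 [-0.002 -1.    -0.013]]
[-0.275  0.529  0.034  1.838 -0.02   0.763  1.485]
dist 5.68 rot [ 0.67  0.08 -0.23] tool shift cm [-0.22  5.64  0.59]
[[1,-0.11,2.82,0.3,0.33,0.04,-0.11],[1,-0.12,2.82,0.28,0.33,0.04,-0.11]]
```

View pics/w11.png

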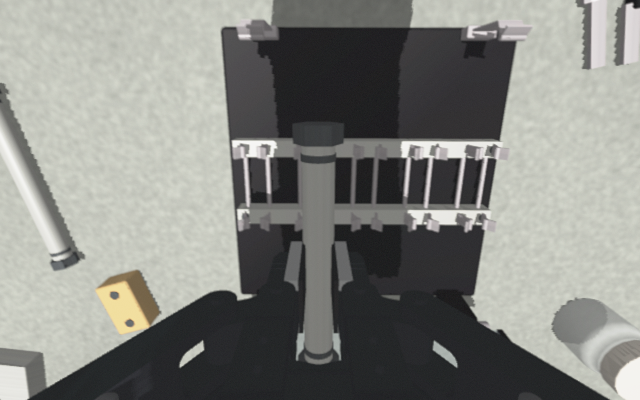

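```bash
python3 -m crank '[[[1,-0.2,2,0.6,0.7,0.1,-0.2],[1,0,2,0,0,0,0],[1,0,1.2,0,0,0,0],[1,0,0,0,0,0,0]]]'
python3 - <<'E'
from h import *
st();cap('wrist','w12')
plan([.5617,.0910,.112],yawR(98.05),w=1)
E
```

```text
t: 11.15
tool_pos: [0.5599, 0.0878, 0.1542]
tcp_rot: [[-0.136, -0.0, -0.991], [0.991, -0.002, -0.136], [-0.002, -1.0, 0.001]]
contact_force: [-1.3, 0.0, -0.4]
grip_width: 0.0115
t 11.15 pos [0.5599 0.0878 0.1542] F [-1.3  0.  -0.4] w 0.0115
[[-0.136 -0.    -0.991]
 [ 0.991 -0.002 -0.136]
 [-0.002 -1.     0.001]]
[-0.26   0.593  0.031  1.899 -0.024  0.651  1.492]
dist 4.31 rot [ 0.03 -0.24 -0.14] tool shift cm [ 0.31  4.3  -0.18]
[[1,0.31,4.3,-0.18,0.03,-0.24,-0.14]]
```

View pics/w12.png

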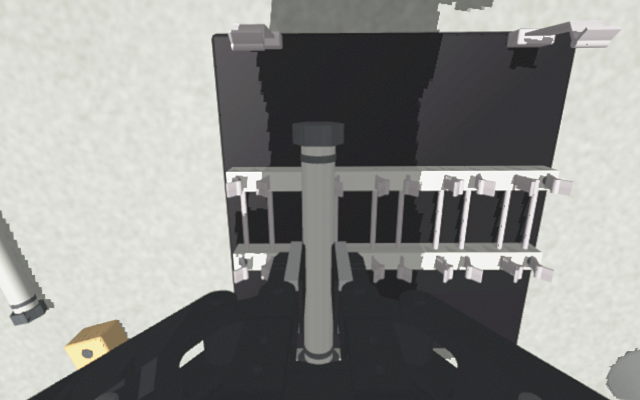

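```bash
cat >> h.py <<'E'
O=np.array([.5558,.1326]);TH=np.radians(8.05)
def rk(x,y,z,O=O,th=TH): return np.array([O[0]+x*np.cos(th)-y*np.sin(th),O[1]+x*np.sin(th)+y*np.cos(th),z])
E
python3 - <<'E'
from h import *
c=load('wrist');im=c['img'][:,:,::-1].copy()
im=cv2.resize(im[150:300,200:600],None,fx=2,fy=2,interpolation=cv2.INTER_CUBIC)
def dot(P,col):
    u,v=proj(c,P);cv2.circle(im,(int((u-200)*2),int((v-150)*2)),2,col,-1)
for k in range(5):
    y=-.084+.042*k
    for x in(-.027,.027):
        dot(rk(x,y,.025),(0,0,255));dot(rk(x,y,.046),(0,255,0))
    for s in(-1,1):dot(rk(0,y+s*.0085,.019),(255,0,255))
cv2.imwrite('pics/c7.png',im)
E
```

```text
(no output)
```

View pics/c7.png

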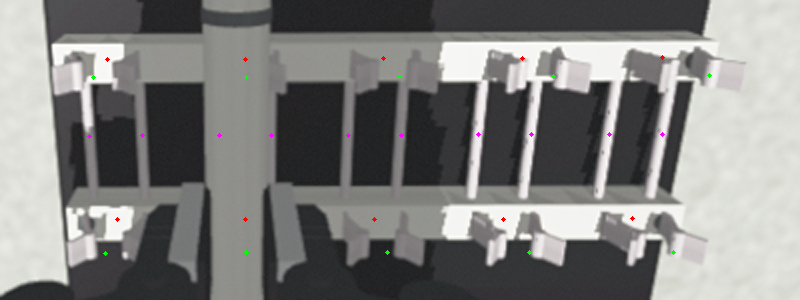

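```bash
python3 -m crank '[[[1,0.3,0,-0.2,0,-0.2,0],[1,0,1.5,0,0,0,0],[1,0,1.5,0,0,0,0],[1,0,0,0,0,0,0]]]'
python3 - <<'E'
from h import *
st();cap('wrist','w13')
plan([.5617,.0910,.102],yawR(98.05),w=1)
E
```

```text
t: 11.6
tool_pos: [0.5643, 0.091, 0.1282]
tcp_rot: [[-0.138, 0.007, -0.99], [0.99, -0.001, -0.138], [-0.002, -1.0, -0.007]]
contact_force: [0.2, -0.4, -0.8]
grip_width: 0.0114
t 11.6 pos [0.5643 0.091  0.1282] F [ 0.2 -0.4 -0.8] w 0.0114
[[-0.138  0.007 -0.99 ]
 [ 0.99  -0.001 -0.138]
 [-0.002 -1.    -0.007]]
[-0.261  0.634  0.027  1.911 -0.024  0.59   1.49 ]
dist 2.73 rot [ 0.45 -0.12 -0.12] tool shift cm [0.05 2.71 0.32]
[[1,0.05,2.71,0.32,0.45,-0.12,-0.12]]
```

View pics/w13.png

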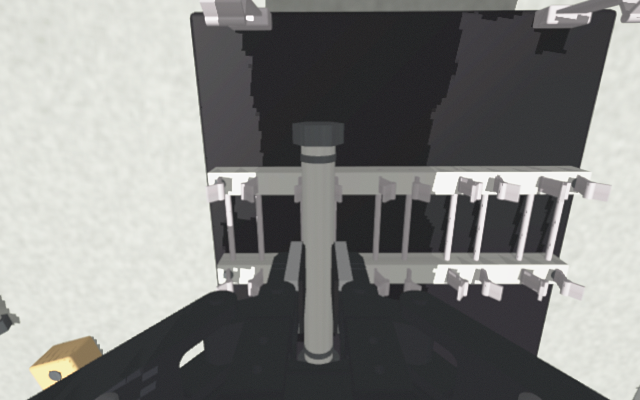

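```bash
python3 -m crank '[[[1,0,0.8,0.3,0.4,0,0],[1,0,0.7,0,0,0,0],[1,0,0,0,0,0,0]]]'; python3 -m crank '[[[1,0,0.3,0,0,0,0],[1,0,0.3,0,0,0,0]]]';python3 -m crank '[[[1,0,0.3,0,0,0,0],[1,0,0.3,0,0,0,0]]]'
```

```text
t: 11.95
tool_pos: [0.5627, 0.0908, 0.1154]
tcp_rot: [[-0.138, 0.004, -0.99], [0.99, -0.001, -0.138], [-0.002, -1.0, -0.004]]
contact_force: [-0.6, 0.0, -0.4]
grip_width: 0.0114
t: 12.15
tool_pos: [0.5635, 0.0908, 0.1104]
tcp_rot: [[-0.138, 0.006, -0.99], [0.99, -0.001, -0.138], [-0.002, -1.0, -0.006]]
contact_force: [-1.3, -0.2, 10.9]
grip_width: 0.0113
t: 12.35
tool_pos: [0.5643, 0.0909, 0.1053]
tcp_rot: [[-0.138, 0.008, -0.99], [0.99, -0.0, -0.138], [-0.002, -1.0, -0.008]]
contact_force: [-0.3, -0.6, -4.8]
grip_width: 0.0107
```

```bash
python3 -m crank '[[[1,0,0.25,0,0,0,0],[1,0,0.15,0,0,0,0]]]';python3 -m crank '[[[1,0,0.1,0,0,0,0]]]'
python3 - <<'E'
from h import *
cap('wrist','w14')
E
```

```text
t: 12.55
tool_pos: [0.5639, 0.0908, 0.1006]
tcp_rot: [[-0.138, 0.007, -0.99], [0.99, -0.001, -0.138], [-0.002, -1.0, -0.007]]
contact_force: [-6.6, -1.2, 22.1]
grip_width: 0.0111
t: 12.65
tool_pos: [0.564, 0.0908, 0.1005]
tcp_rot: [[-0.138, 0.007, -0.99], [0.99, -0.001, -0.138], [-0.002, -1.0, -0.007]]
contact_force: [-6.4, -0.6, 26.9]
grip_width: 0.0115
```

View pics/w14.png

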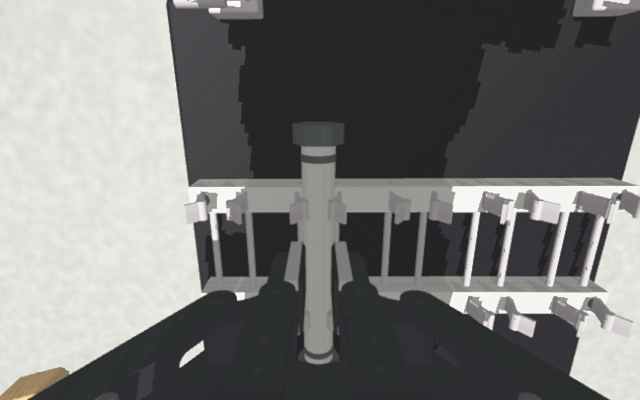

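```bash
python3 -m crank '[[[2.8,0,-0.1,0,0,0,0],[2.8,0,0,0,0,0,0],[2.8,0,-1,0,0,0,0],[2.8,0,-3,0,0,0,0],[2.8,0,-4,0,0,0,0],[3.5,0,-4,0,0,0,0],[4.5,0,-3,3,0,0,0],[4.5,0,0,3,0,0,0]]]'
python3 - <<'E'
from h import *
st();cap('wrist','w15')
plan([.443,-.3143,.25],yawR(88.7),w=4.5)
E
```

```text
t: 13.5
tool_pos: [0.5049, 0.0829, 0.2587]
tcp_rot: [[-0.137, 0.009, -0.991], [0.991, -0.0, -0.137], [-0.001, -1.0, -0.009]]
contact_force: [0.3, 0.6, -0.7]
grip_width: 0.045
t 13.5 pos [0.5049 0.0829 0.2587] F [ 0.3  0.6 -0.7] w 0.045
[[-0.137  0.009 -0.991]
 [ 0.991 -0.    -0.137]
 [-0.001 -1.    -0.009]]
[-0.285  0.382  0.041  1.933 -0.018  0.818  1.473]
dist 40.04 rot [ 0.18  9.19 -0.08] tool shift cm [-38.47   0.75  11.05]
[[4.5,-4.27,0.08,1.23,0.02,1.02,-0.01],[4.5,-4.3,0.08,1.15,0.02,1.02,-0.01],[4.5,-4.32,0.08,1.08,0.02,1.02,-0.01],[4.5,-4.33,0.08,1.0,0.02,1.02,-0.01],[4.5,-4.35,0.08,0.92,0.02,1.02,-0.01],[4.5,-4.37,0.08,0.84,0.02,1.02,-0.01],[4.5,-4.38,0.08,0.76,0.02,1.02,-0.01],[4.5,-4.39,0.08,0.69,0.02,1.02,-0.01]]
[[4.5,-4.41,0.08,0.61,0.02,1.02,-0.01]]
```

View pics/w15.png

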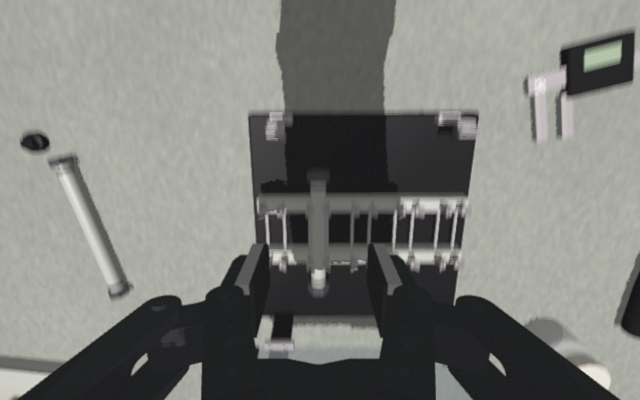

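```bash
python3 -m crank '[[[4.5,-4.3,0.1,1.2,0,1,0],[4.5,-4.3,0.1,1.1,0,1,0],[4.5,-4.3,0.1,1.1,0,1,0],[4.5,-4.3,0.1,1,0,1,0],[4.5,-4.3,0.1,0.9,0,1,0],[4.5,-4.4,0.1,0.9,0,1,0],[4.5,-4.4,0.1,0.8,0,1,0],[4.5,-4.4,0.1,0.7,0,1,0]]]';python3 -m crank '[[[4.5,-4.3,0,0.6,0,1,0],[4.5,0,0,0,0,0,0],[4.5,0,0,0,0,0,0]]]'
python3 - <<'E'
from h import *
st();cap('wrist','w16')
E
```

```text
t: 14.35
tool_pos: [0.4493, -0.275, 0.2531]
tcp_rot: [[-0.009, 0.01, -1.0], [1.0, 0.003, -0.009], [0.003, -1.0, -0.01]]
contact_force: [1.3, 0.3, 0.7]
grip_width: 0.0448
t: 14.65
tool_pos: [0.4403, -0.3271, 0.2536]
tcp_rot: [[0.02, 0.01, -1.0], [1.0, -0.0, 0.02], [-0.0, -1.0, -0.01]]
contact_force: [1.0, 1.3, -0.4]
grip_width: 0.0451
t 14.65 pos [ 0.4403 -0.3271  0.2536] F [ 1.   1.3 -0.4] w 0.0451
[[ 0.02  0.01 -1.  ]
 [ 1.   -0.    0.02]
 [-0.   -1.   -0.01]]
[ 0.459  0.442  0.141  1.852 -0.087  0.845  2.194]
```

View pics/w16.png

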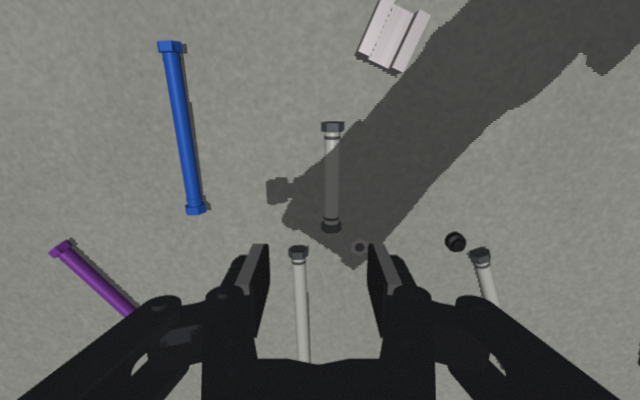

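Run:
```python
from h import *
c=load('wrist');m,a=bar(c,(332.5,121.5),(331,234))
m=m-np.array([.002,0,0])
plan([m[0],m[1],.105],yawR(90+a),w=4.5)
```

```text
mid [ 0.4477 -0.3139  0.009 ] L 111.4 ang -1.2
dist 14.95 rot [ 0.54  0.05 -0.06] tool shift cm [ 1.37 14.88 -0.39]
[[4.5,0.34,3.72,-0.1,0.14,0.01,-0.01],[4.5,0.34,3.72,-0.11,0.14,0.01,-0.01],[4.5,0.34,3.72,-0.12,0.14,0.01,-0.01],[4.5,0.34,3.72,-0.12,0.14,0.01,-0.01]]
```

```bash
python3 -m crank '[[[4.5,0.3,3.5,0,0.3,0,0],[4.5,0.4,3.7,0,0.2,0,0],[4.5,0.3,3.7,0,0,0,0],[4.5,0.3,2.5,0,0,0,0],[4.5,0,1.5,0,0,0,0],[4.5,0,0,0,0,0,0]]]'
python3 - <<'E'
from h import *
st();cap('wrist','w17')
plan([.4457,-.3139,.076],yawR(88.8),w=4.5)
E
```

```text
t: 15.3
tool_pos: [0.4458, -0.3065, 0.1026]
tcp_rot: [[0.008, 0.006, -1.0], [1.0, -0.0, 0.008], [-0.0, -1.0, -0.006]]
contact_force: [-0.2, 0.0, 0.1]
grip_width: 0.0451
t 15.3 pos [ 0.4458 -0.3065  0.1026] F [-0.2  0.   0.1] w 0.0451
[[ 0.008  0.006 -1.   ]
 [ 1.    -0.     0.008]
 [-0.    -1.    -0.006]]
[ 0.458  0.649  0.09   2.008 -0.123  0.485  2.201]
dist 2.85 rot [ 0.41  0.73 -0.03] tool shift cm [-0.72  2.76  0.07]
[[4.5,-0.72,2.76,0.07,0.41,0.73,-0.03]]
```

View pics/w17.png

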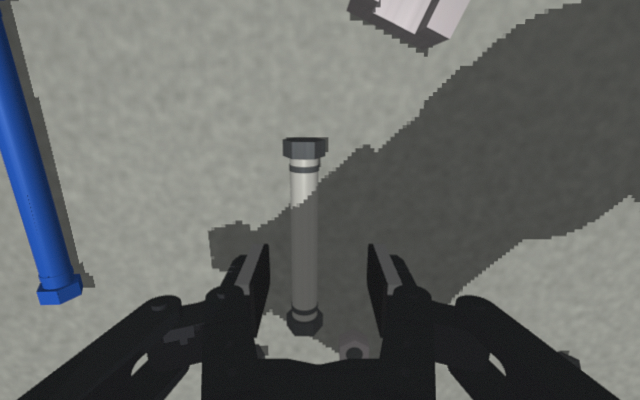

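```bash
python3 -m crank '[[[4,-0.7,0.5,0.1,0.4,0.7,0],[4,0,1.1,0,0,0,0],[3,0,1,0,0,0,0],[2,0,0.1,0,0,0,0],[1,0,0,0,0,0,0],[1,0,0,0,0,0,0]]]'
python3 - <<'E'
from h import *
st();cap('wrist','w18')
E
```

```text
t: 15.95
tool_pos: [0.4473, -0.3145, 0.0781]
tcp_rot: [[0.02, 0.005, -1.0], [1.0, -0.003, 0.02], [-0.003, -1.0, -0.005]]
contact_force: [0.2, 0.1, -0.2]
grip_width: 0.0113
t 15.95 pos [ 0.4473 -0.3145  0.0781] F [ 0.2  0.1 -0.2] w 0.0113
[[ 0.02   0.005 -1.   ]
 [ 1.    -0.003  0.02 ]
 [-0.003 -1.    -0.005]]
[ 0.471  0.694  0.086  2.006 -0.129  0.44   2.204]
```

View pics/w18.png

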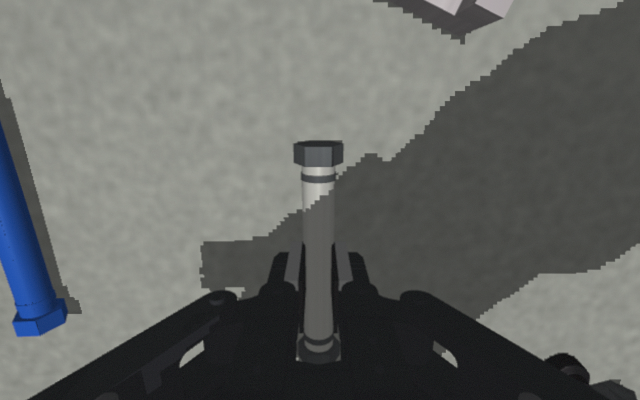

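```bash
python3 -m crank '[[[1,0,-3,0,0,0,0],[1,0,-4,0,0,0,0],[1,0,-4,0,0,0,0],[1,0,-2,0,0,0,0]]]'
python3 - <<'E'
from h import *
c=load('wrist')
# near end in tool frame: project to z .009; dist from tcp along tool z
P=atz(c,318.5,143,.012);print(P, 'near end ahead-of-tcp', (P-c['pos'])@c['rot'][:,2])
st();p=rk(0,-.084,.19);print(p)
plan(p,yawR(98.05),w=1)
E
```

```text
t: 16.4
tool_pos: [0.4452, -0.3133, 0.2096]
tcp_rot: [[0.021, -0.001, -1.0], [1.0, 0.0, 0.021], [0.0, -1.0, 0.001]]
contact_force: [0.1, -0.4, 0.0]
grip_width: 0.0115
[ 0.39213879 -0.31315984  0.012     ] near end ahead-of-tcp 0.05553861046331422
t 16.4 pos [ 0.4452 -0.3133  0.2096] F [ 0.1 -0.4  0. ] w 0.0115
[[ 0.021 -0.001 -1.   ]
 [ 1.     0.     0.021]
 [ 0.    -1.     0.001]]
[ 0.433  0.495  0.139  1.906 -0.096  0.748  2.176]
[0.56756313 0.04942772 0.19      ]
dist 38.33 rot [-0.08 -9.23  0.03] tool shift cm [ 36.52   1.96 -11.49]
[[1,4.06,0.22,-1.28,-0.01,-1.03,0.0],[1,4.03,0.22,-1.35,-0.01,-1.03,0.0],[1,4.01,0.22,-1.42,-0.01,-1.03,0.0],[1,3.98,0.22,-1.49,-0.01,-1.03,0.0],[1,3.96,0.22,-1.56,-0.01,-1.03,0.0],[1,3.93,0.22,-1.63,-0.01,-1.03,0.0],[1,3.9,0.22,-1.7,-0.01,-1.03,0.0],[1,3.87,0.22,-1.77,-0.01,-1.03,0.0]]
[[1,3.83,0.22,-1.84,-0.01,-1.03,0.0]]
```

```bash
python3 -m crank '[[[1,4,0.2,-1.3,0,-1,0],[1,4,0.2,-1.3,0,-1,0],[1,4,0.2,-1.4,0,-1,0],[1,4,0.2,-1.5,0,-1,0],[1,4,0.2,-1.6,0,-1,0],[1,3.9,0.2,-1.6,0,-1,0],[1,3.9,0.2,-1.7,0,-1,0],[1,3.9,0.2,-1.8,0,-1,0]]]';python3 -m crank '[[[1,3,0,-1.6,0,-1,0],[1,0,0,0,0,0,0],[1,0,0,0,0,0,0]]]'
python3 - <<'E'
from h import *
st();cap('wrist','w19')
plan(rk(0,-.084,.13),yawR(98.05),w=1)
E
```

```text
t: 17.2
tool_pos: [0.5586, 0.0101, 0.1991]
tcp_rot: [[-0.108, 0.01, -0.994], [0.994, -0.008, -0.108], [-0.009, -1.0, -0.009]]
contact_force: [1.0, -1.4, 0.1]
grip_width: 0.0112
t: 17.5
tool_pos: [0.5726, 0.0513, 0.1987]
tcp_rot: [[-0.137, 0.011, -0.991], [0.991, -0.005, -0.137], [-0.006, -1.0, -0.01]]
contact_force: [-0.2, -0.3, -0.2]
grip_width: 0.0113
t 17.5 pos [0.5726 0.0513 0.1987] F [-0.2 -0.3 -0.2] w 0.0113
[[-0.137  0.011 -0.991]
 [ 0.991 -0.005 -0.137]
 [-0.006 -1.    -0.01 ]]
[-0.248  0.542  0.112  1.848 -0.076  0.746  1.611]
dist 6.89 rot [ 0.61 -0.18 -0.31] tool shift cm [-0.1   6.87  0.6 ]
[[1,-0.05,3.43,0.3,0.31,-0.09,-0.16],[1,-0.06,3.43,0.28,0.31,-0.09,-0.16]]
```

View pics/w19.png

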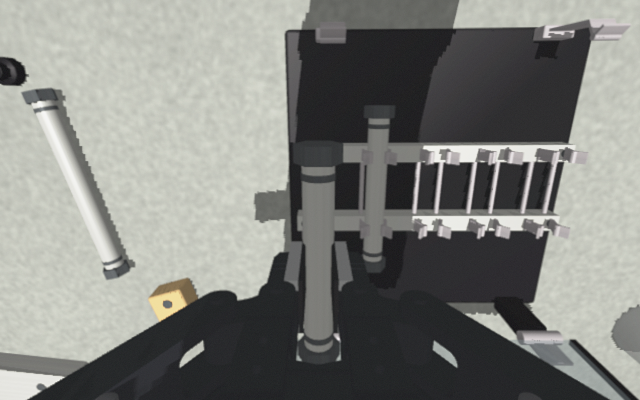

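```bash
python3 -m crank '[[[1,-0.1,2,0.4,0.6,-0.2,-0.3],[1,0,2.5,0,0,0,0],[1,0,2,0,0,0,0],[1,0,0,0,0,0,0]]]'
python3 - <<'E'
from h import *
st();cap('wrist','w20')
plan(rk(0.002,-.084,.112),yawR(98.05),w=1)
E
```

```text
t: 17.95
tool_pos: [0.5685, 0.044, 0.1336]
tcp_rot: [[-0.133, 0.002, -0.991], [0.991, -0.002, -0.133], [-0.002, -1.0, -0.002]]
contact_force: [-0.8, -0.9, 0.4]
grip_width: 0.0113
t 17.95 pos [0.5685 0.044  0.1336] F [-0.8 -0.9  0.4] w 0.0113
[[-0.133  0.002 -0.991]
 [ 0.991 -0.002 -0.133]
 [-0.002 -1.    -0.002]]
[-0.22   0.629  0.092  1.909 -0.091  0.605  1.633]
dist 2.36 rot [ 0.21 -0.43 -0.13] tool shift cm [ 0.58  2.28 -0.11]
[[1,0.58,2.28,-0.11,0.21,-0.43,-0.13]]
```

View pics/w20.png

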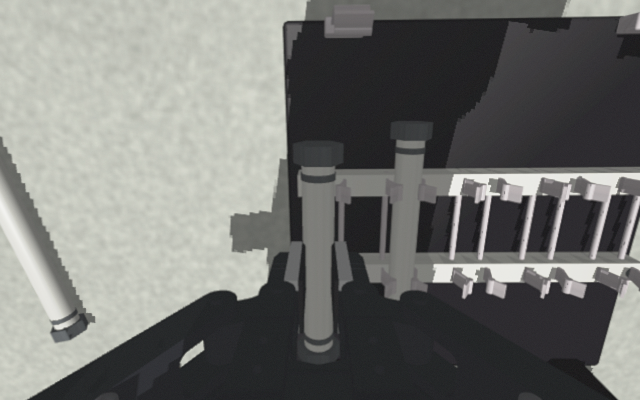

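```bash
python3 -m crank '[[[1,0.5,0,-0.1,0.2,-0.4,0],[1,0,0.6,0,0,0,0],[1,0,0,0,0,0,0]]]'
python3 - <<'E'
from h import *
st();cap('wrist','w21')
plan(rk(0.002,-.084,.112),yawR(98.05),w=1)
E
```

```text
t: 18.3
tool_pos: [0.5706, 0.0478, 0.1313]
tcp_rot: [[-0.138, 0.004, -0.99], [0.99, -0.002, -0.138], [-0.003, -1.0, -0.004]]
contact_force: [0.6, -0.1, -0.2]
grip_width: 0.0112
t 18.3 pos [0.5706 0.0478 0.1313] F [ 0.6 -0.1 -0.2] w 0.0112
[[-0.138  0.004 -0.99 ]
 [ 0.99  -0.002 -0.138]
 [-0.003 -1.    -0.004]]
[-0.226  0.634  0.091  1.906 -0.091  0.602  1.631]
dist 1.99 rot [ 0.24 -0.13 -0.14] tool shift cm [0.19 1.97 0.11]
[[1,0.19,1.97,0.11,0.24,-0.13,-0.14]]
```

View pics/w21.png

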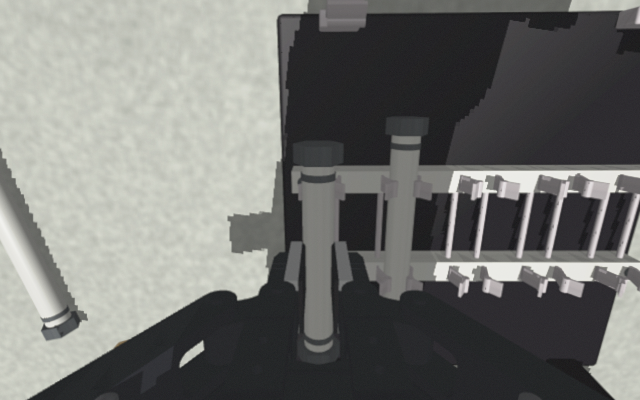

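```bash
python3 -m crank '[[[1,0.1,1,0.1,0.2,0,0],[1,0,0.6,0,0,0,0],[1,0,0,0,0,0,0]]]'; python3 -m crank '[[[1,0,0.3,0,0,0,0],[1,0,0.3,0,0,0,0]]]';python3 -m crank '[[[1,0,0.3,0,0,0,0],[1,0,0.2,0,0,0,0]]]'
```

```text
t: 18.65
tool_pos: [0.5701, 0.0491, 0.1152]
tcp_rot: [[-0.138, 0.002, -0.99], [0.99, -0.002, -0.138], [-0.002, -1.0, -0.002]]
contact_force: [0.7, -0.3, -1.5]
grip_width: 0.0115
t: 18.85
tool_pos: [0.5707, 0.0493, 0.1098]
tcp_rot: [[-0.138, 0.004, -0.99], [0.99, -0.002, -0.138], [-0.002, -1.0, -0.004]]
contact_force: [-2.3, -1.1, 10.2]
grip_width: 0.0112
t: 19.05
tool_pos: [0.5711, 0.0494, 0.105]
tcp_rot: [[-0.138, 0.005, -0.99], [0.99, -0.002, -0.138], [-0.002, -1.0, -0.005]]
contact_force: [-0.6, 0.3, -3.9]
grip_width: 0.011
```

```bash
python3 -m crank '[[[1,0,0.25,0,0,0,0],[1,0,0.1,0,0,0,0]]]'
```

```text
t: 19.25
tool_pos: [0.5708, 0.0494, 0.1008]
tcp_rot: [[-0.138, 0.004, -0.99], [0.99, -0.002, -0.138], [-0.002, -1.0, -0.004]]
contact_force: [-3.7, -1.1, 15.7]
grip_width: 0.0109
```

```bash
python3 -m crank '[[[2.8,0,0,0,0,0,0],[2.8,0,0,0,0,0,0],[2.8,0,-1,0,0,0,0],[2.8,0,-3,0,0,0,0],[2.8,0,-4,0,0,0,0],[3.5,0,-4,0,0,0,0],[4.5,-2,-3,2,0,0,0],[4.5,-3,0,2,0,0,0]]]'
python3 - <<'E'
from h import *
st();cap('top','t3')
plan([.59,-.140,.25],yawR(109.7),w=4.5)
E
```

```text
t: 20.05
tool_pos: [0.5384, -0.0021, 0.2589]
tcp_rot: [[-0.145, 0.005, -0.989], [0.989, -0.0, -0.145], [-0.001, -1.0, -0.005]]
contact_force: [0.4, -1.2, -0.7]
grip_width: 0.0449
t 20.05 pos [ 0.5384 -0.0021  0.2589] F [ 0.4 -1.2 -0.7] w 0.0449
[[-0.145  0.005 -0.989]
 [ 0.989 -0.    -0.145]
 [-0.001 -1.    -0.005]]
[-0.169  0.422  0.123  1.867 -0.066  0.851  1.703]
dist 14.21 rot [  0.02 -11.73  -0.24] tool shift cm [-13.72   0.84  -3.61]
[[4.5,-3.43,0.21,-0.9,0.01,-2.93,-0.06],[4.5,-3.47,0.21,-0.73,0.01,-2.93,-0.06],[4.5,-3.5,0.2,-0.55,0.01,-2.93,-0.06],[4.5,-3.53,0.2,-0.37,0.01,-2.93,-0.06]]
```

View pics/t3.png

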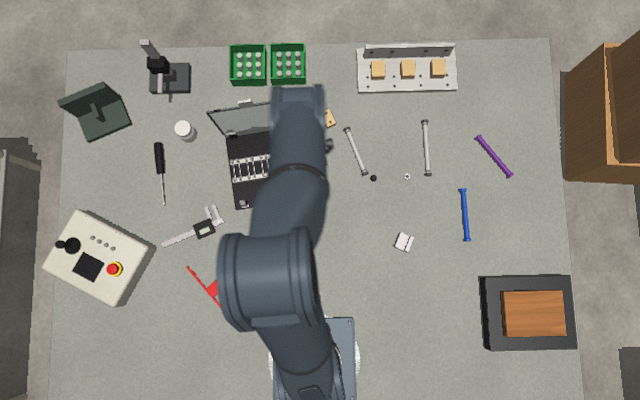

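Bars A (356,150) and B (425,147) are where they were.

```bash
python3 -m crank '[[[4.5,-3.4,0.2,-0.7,0,-2.9,0],[4.5,-3.5,0.2,-0.6,0,-2.9,0],[4.5,-3.5,0.2,-0.4,0,-2.9,0],[4.5,-3,0.2,-0.2,0,-2.9,0],[4.5,0,0,0,0,0,0],[4.5,0,0,0,0,0,0]]]'
python3 - <<'E'
from h import *
st();cap('wrist','w22')
E
```

```text
t: 20.7
tool_pos: [0.5819, -0.1428, 0.2554]
tcp_rot: [[-0.34, 0.006, -0.941], [0.941, -0.005, -0.34], [-0.006, -1.0, -0.004]]
contact_force: [-0.2, 0.8, -1.4]
grip_width: 0.0452
t 20.7 pos [ 0.5819 -0.1428  0.2554] F [-0.2  0.8 -1.4] w 0.0452
[[-0.34   0.006 -0.941]
 [ 0.941 -0.005 -0.34 ]
 [-0.006 -1.    -0.004]]
[ 0.111  0.507  0.077  1.718 -0.043  0.912  2.121]
```

View pics/w22.png

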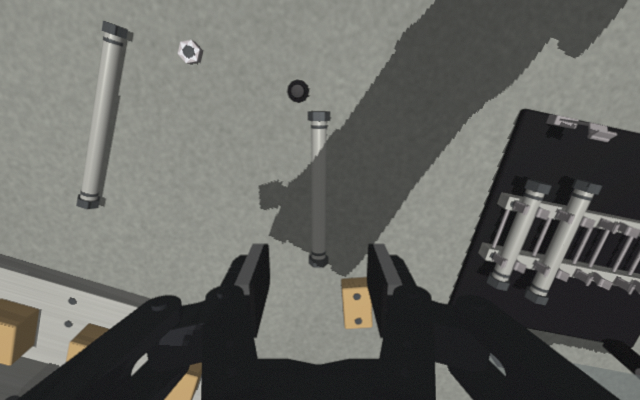

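Run:
```python
from h import *
c=load('wrist');m,a=bar(c,(319,110),(318,266.5))
m=m-np.array([.003,0,0])
plan([m[0],m[1],.105],yawR(90+a),w=4.5)
```

```text
mid [ 0.6005 -0.1369  0.009 ] L 158.9 ang 19.5
dist 15.14 rot [ 0.2   0.34 -0.4 ] tool shift cm [ 0.14 15.05 -1.63]
[[4.5,0.03,3.76,-0.41,0.05,0.09,-0.1],[4.5,0.03,3.76,-0.41,0.05,0.09,-0.1],[4.5,0.02,3.76,-0.41,0.05,0.09,-0.1],[4.5,0.02,3.76,-0.42,0.05,0.09,-0.1]]
```

```bash
python3 -m crank '[[[4.5,0,3.5,-0.3,0.1,0.3,-0.3],[4.5,0,3.7,-0.3,0,0,0],[4.5,0,3.7,-0.3,0,0,0],[4.5,0,2.5,-0.3,0,0,0],[4.5,0,1.5,0,0,0,0],[4.5,0,0,0,0,0,0]]]'
python3 - <<'E'
from h import *
st();cap('wrist','w23')
plan([.5975,-.1369,.076],yawR(109.5),w=4.5)
E
```

```text
t: 21.35
tool_pos: [0.595, -0.1307, 0.1052]
tcp_rot: [[-0.34, 0.007, -0.94], [0.94, 0.001, -0.34], [-0.001, -1.0, -0.007]]
contact_force: [-0.7, 0.1, 0.3]
grip_width: 0.0445
t 21.35 pos [ 0.595  -0.1307  0.1052] F [-0.7  0.1  0.3] w 0.0445
[[-0.34   0.007 -0.94 ]
 [ 0.94   0.001 -0.34 ]
 [-0.001 -1.    -0.007]]
[ 0.109  0.707  0.051  1.825 -0.062  0.604  2.116]
dist 3.09 rot [ 0.47  0.38 -0.09] tool shift cm [-0.65  3.03  0.05]
[[4.5,-0.65,3.03,0.05,0.47,0.38,-0.09]]
```

View pics/w23.png

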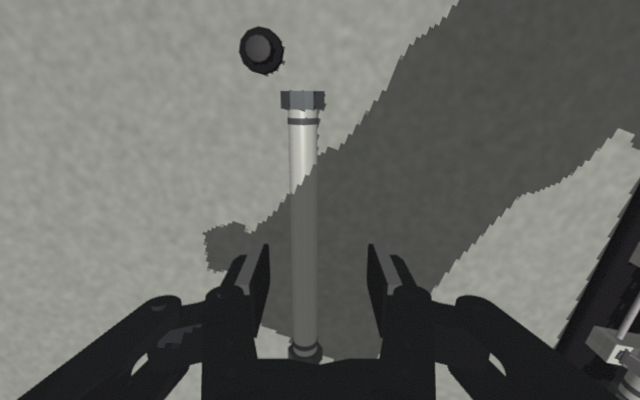

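```bash
python3 -m crank '[[[4,-0.7,0.8,0,0.4,0.4,0],[4,0,1.1,0,0,0,0],[3,0,0.9,0,0,0,0],[2,0,0.1,0,0,0,0],[1,0,0,0,0,0,0],[1,0,0,0,0,0,0]]]'
python3 - <<'E'
from h import *
st();cap('wrist','w24')
c=load('wrist')
for v in (90,95,100):
    P=atz(c,318.5,v,.012);print(v, (P-c['pos'])@c['rot'][:,2])
E
```

```text
t: 22.0
tool_pos: [0.6001, -0.1372, 0.0791]
tcp_rot: [[-0.333, 0.007, -0.943], [0.943, -0.002, -0.333], [-0.004, -1.0, -0.006]]
contact_force: [0.4, -0.4, 0.1]
grip_width: 0.0111
t 22.0 pos [ 0.6001 -0.1372  0.0791] F [ 0.4 -0.4  0.1] w 0.0111
[[-0.333  0.007 -0.943]
 [ 0.943 -0.002 -0.333]
 [-0.004 -1.    -0.006]]
[ 0.117  0.751  0.051  1.822 -0.063  0.563  2.118]
90 0.07573697332807998
95 0.07389089873525052
100 0.07202879689876598
```

View pics/w24.png

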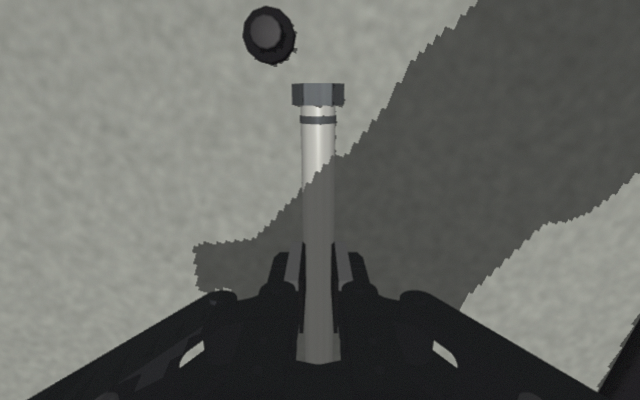

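```bash
python3 -m crank '[[[1,0,-3,0,0,0,0],[1,0,-4,0,0,0,0],[1,0,-4,0,0,0,0],[1,0,-2,0,0,0,0]]]'
python3 - <<'E'
from h import *
st();p=rk(0,0,.19);print(p)
plan(p,yawR(98.05),w=1)
E
```

```text
t: 22.45
tool_pos: [0.5973, -0.1367, 0.2101]
tcp_rot: [[-0.333, -0.001, -0.943], [0.943, -0.001, -0.333], [-0.001, -1.0, 0.001]]
contact_force: [-0.2, 0.1, -0.6]
grip_width: 0.0112
t 22.45 pos [ 0.5973 -0.1367  0.2101] F [-0.2  0.1 -0.6] w 0.0112
[[-0.333 -0.001 -0.943]
 [ 0.943 -0.001 -0.333]
 [-0.001 -1.     0.001]]
[ 0.101  0.577  0.074  1.727 -0.053  0.84   2.109]
[0.5558 0.1326 0.19  ]
dist 27.33 rot [-0.05 11.41 -0.04] tool shift cm [26.78  1.99 -5.06]
[[1,3.83,0.28,-0.72,-0.01,1.63,-0.01],[1,3.84,0.29,-0.61,-0.01,1.63,-0.01],[1,3.86,0.29,-0.5,-0.01,1.63,-0.01],[1,3.87,0.29,-0.39,-0.01,1.63,-0.01],[1,3.88,0.29,-0.28,-0.01,1.63,-0.01],[1,3.89,0.29,-0.17,-0.01,1.63,-0.01],[1,3.89,0.29,-0.06,-0.01,1.63,-0.01]]
```

```bash
python3 -m crank '[[[1,3.8,0.2,-0.7,0,1.6,0],[1,3.8,0.2,-0.6,0,1.6,0],[1,3.8,0.2,-0.5,0,1.6,0],[1,3.8,0.2,-0.3,0,1.6,0],[1,3.8,0.2,-0.2,0,1.6,0],[1,3.8,0.2,0,0,1.7,0],[1,3.2,0.2,0,0,1.7,0],[1,0,0,0,0,0,0]]]'
python3 - <<'E'
from h import *
st();cap('wrist','w25')
plan(rk(0,0,.135),yawR(98.05),w=1)
E
```

```text
t: 23.25
tool_pos: [0.5548, 0.1281, 0.2012]
tcp_rot: [[-0.126, 0.012, -0.992], [0.992, -0.001, -0.126], [-0.003, -1.0, -0.011]]
contact_force: [1.0, 0.7, -0.5]
grip_width: 0.0115
t 23.25 pos [0.5548 0.1281 0.2012] F [ 1.   0.7 -0.5] w 0.0115
[[-0.126  0.012 -0.992]
 [ 0.992 -0.001 -0.126]
 [-0.003 -1.    -0.011]]
[-0.41   0.534  0.149  1.861 -0.105  0.744  1.492]
dist 6.68 rot [ 0.65 -0.87 -0.26] tool shift cm [ 0.72  6.64 -0.06]
[[1,0.36,3.32,-0.03,0.33,-0.43,-0.13],[1,0.35,3.32,-0.05,0.33,-0.43,-0.13]]
```

View pics/w25.png

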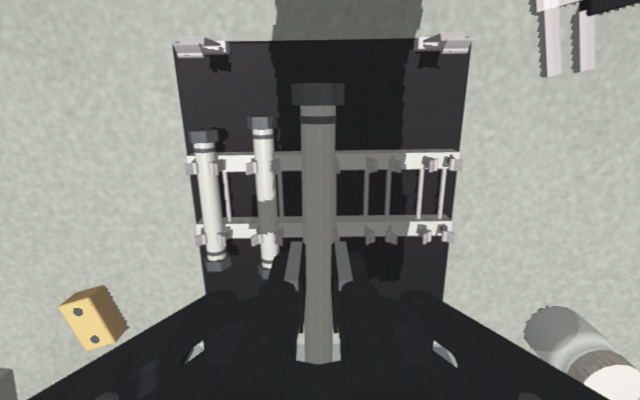

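```bash
python3 -m crank '[[[1,0.5,2,0,0.6,-0.8,-0.2],[1,0,2.5,0,0,0,0],[1,0,2,0,0,0,0],[1,0,0,0,0,0,0]]]'
python3 - <<'E'
from h import *
st();cap('wrist','w26')
plan(rk(0,0,.112),yawR(98.05),w=1)
c=load('wrist');cv2.imwrite('pics/c8.png',cv2.resize(c['img'][120:300,180:480,::-1],None,fx=2.6,fy=2.6,interpolation=cv2.INTER_CUBIC))
E
```

```text
t: 23.7
tool_pos: [0.5566, 0.1266, 0.1364]
tcp_rot: [[-0.137, 0.005, -0.991], [0.991, -0.002, -0.137], [-0.003, -1.0, -0.005]]
contact_force: [0.1, 0.4, -0.0]
grip_width: 0.0112
t 23.7 pos [0.5566 0.1266 0.1364] F [ 0.1  0.4 -0. ] w 0.0112
[[-0.137  0.005 -0.991]
 [ 0.991 -0.002 -0.137]
 [-0.003 -1.    -0.005]]
[-0.388  0.627  0.124  1.908 -0.121  0.61   1.52 ]
dist 2.64 rot [ 0.35 -0.19 -0.16] tool shift cm [0.64 2.56 0.07]
[[1,0.64,2.56,0.07,0.35,-0.19,-0.16]]
```

View pics/c8.png

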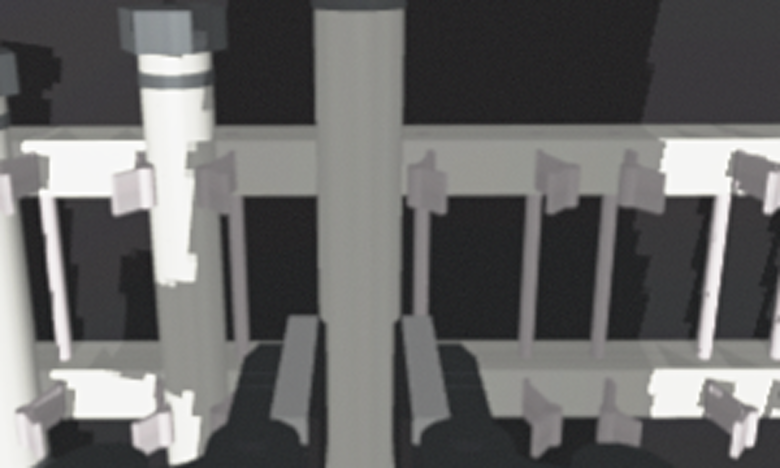

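```bash
python3 -m crank '[[[1,0.6,0,0.1,0.3,-0.2,0],[1,0,0.6,0,0,0,0],[1,0,0,0,0,0,0]]]'
python3 - <<'E'
from h import *
st();cap('wrist','w27')
plan(rk(0,0,.112),yawR(98.05),w=1)
c=load('wrist');cv2.imwrite('pics/c9.png',cv2.resize(c['img'][120:300,180:480,::-1],None,fx=2.6,fy=2.6,interpolation=cv2.INTER_CUBIC))
E
```

```text
t: 24.05
tool_pos: [0.5568, 0.1313, 0.1341]
tcp_rot: [[-0.139, 0.005, -0.99], [0.99, -0.002, -0.139], [-0.003, -1.0, -0.004]]
contact_force: [-0.1, 0.0, -1.1]
grip_width: 0.0109
t 24.05 pos [0.5568 0.1313 0.1341] F [-0.1  0.  -1.1] w 0.0109
[[-0.139  0.005 -0.99 ]
 [ 0.99  -0.002 -0.139]
 [-0.003 -1.    -0.004]]
[-0.395  0.631  0.124  1.906 -0.122  0.608  1.514]
dist 2.26 rot [ 0.28 -0.09 -0.14] tool shift cm [0.13 2.25 0.12]
[[1,0.13,2.25,0.12,0.28,-0.09,-0.14]]
```

View pics/c9.png

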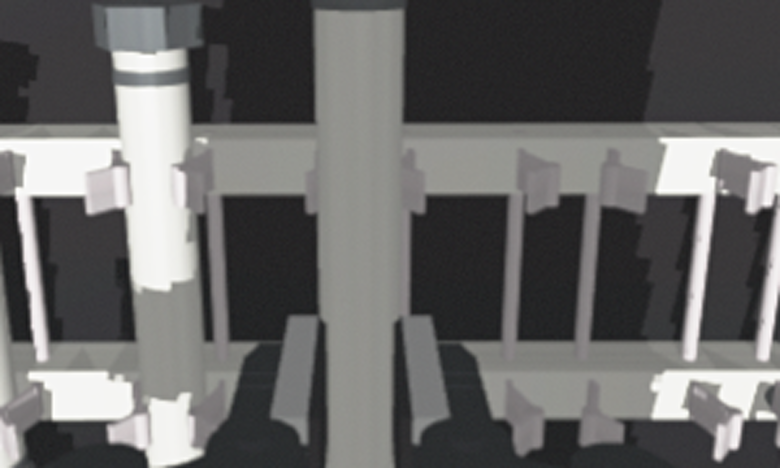

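```bash
python3 -m crank '[[[1,0.2,0.9,0.1,0.3,-0.1,0],[1,0,0.9,0,0,0,0],[1,0,0.1,0,0,0,0]]]'; python3 -m crank '[[[1,0,0.3,0,0,0,0],[1,0,0.3,0,0,0,0]]]';python3 -m crank '[[[1,0,0.3,0,0,0,0],[1,0,0.2,0,0,0,0]]]'
```

```text
t: 24.4
tool_pos: [0.5565, 0.1331, 0.1152]
tcp_rot: [[-0.14, 0.002, -0.99], [0.99, -0.003, -0.14], [-0.003, -1.0, -0.002]]
contact_force: [-0.3, -3.5, 2.4]
grip_width: 0.0111
t: 24.6
tool_pos: [0.5574, 0.1324, 0.1099]
tcp_rot: [[-0.139, 0.004, -0.99], [0.99, -0.003, -0.139], [-0.003, -1.0, -0.003]]
contact_force: [-1.7, -0.7, 7.2]
grip_width: 0.0113
t: 24.8
tool_pos: [0.5575, 0.1325, 0.1045]
tcp_rot: [[-0.139, 0.004, -0.99], [0.99, -0.003, -0.139], [-0.003, -1.0, -0.004]]
contact_force: [1.1, -0.2, -6.7]
grip_width: 0.0116
```

```bash
python3 -m crank '[[[1,0,0.2,0,0,0,0],[1,0,0.1,0,0,0,0]]]'
```

```text
t: 25.0
tool_pos: [0.5574, 0.1324, 0.1016]
tcp_rot: [[-0.139, 0.003, -0.99], [0.99, -0.003, -0.139], [-0.003, -1.0, -0.003]]
contact_force: [-6.2, -1.7, 27.6]
grip_width: 0.0112
```

```bash
python3 -m crank '[[[2.8,0,-0.1,0,0,0,0],[2.8,0,0,0,0,0,0],[2.8,0,-1,0,0,0,0],[2.8,0,-3,0,0,0,0],[2.8,0,-4,0,0,0,0],[3.5,0,-4,0,0,0,0],[4.5,-3,-3,1,0,0,0],[4.5,-4,0,0,0,0,0]]]'
python3 - <<'E'
from h import *
st();cap('top','t4')
plan([.59,-.349,.25],yawR(90.7),w=4.5)
E
```

```text
t: 25.8
tool_pos: [0.5559, 0.0673, 0.2602]
tcp_rot: [[-0.149, 0.002, -0.989], [0.989, -0.0, -0.149], [-0.0, -1.0, -0.002]]
contact_force: [0.8, -0.7, -0.5]
grip_width: 0.0452
t 25.8 pos [0.5559 0.0673 0.2602] F [ 0.8 -0.7 -0.5] w 0.0452
[[-0.149  0.002 -0.989]
 [ 0.989 -0.    -0.149]
 [-0.    -1.    -0.002]]
[-0.314  0.454  0.162  1.811 -0.091  0.883  1.61 ]
dist 40.91 rot [ 0.07  7.42 -0.3 ] tool shift cm [-40.82   1.14   2.47]
[[4.5,-4.08,0.11,0.25,0.01,0.74,-0.03],[4.5,-4.08,0.11,0.19,0.01,0.74,-0.03],[4.5,-4.09,0.11,0.14,0.01,0.74,-0.03],[4.5,-4.09,0.11,0.09,0.01,0.74,-0.03],[4.5,-4.09,0.11,0.04,0.01,0.74,-0.03],[4.5,-4.09,0.1,-0.02,0.01,0.74,-0.03],[4.5,-4.09,0.1,-0.07,0.01,0.74,-0.03],[4.5,-4.09,0.1,-0.12,0.01,0.74,-0.03]]
[[4.5,-4.09,0.1,-0.18,0.01,0.74,-0.03],[4.5,-4.08,0.09,-0.23,0.01,0.74,-0.03]]
```

View pics/t4.png

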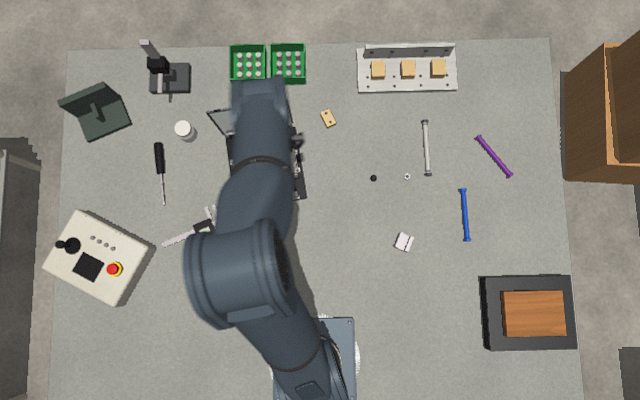

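```bash
python3 -m crank '[[[4.5,-4.4,0.1,0.3,0,0.8,0],[4.5,-4.4,0.1,0.2,0,0.8,0],[4.5,-4.4,0.1,0.2,0,0.8,0],[4.5,-4.4,0.1,0.1,0,0.8,0],[4.5,-4.4,0.1,0,0,0.8,0],[4.5,-4.4,0.1,0,0,0.8,0],[4.5,-4.4,0.1,0,0,0.8,0],[4.5,-4.4,0.1,-0.1,0,0.8,0]]]';python3 -m crank '[[[4.5,-3.5,0.1,-0.1,0,0.7,0],[4.5,0,0,0,0,0,0],[4.5,0,0,0,0,0,0]]]'
python3 - <<'E'
from h import *
st();cap('wrist','w28')
E
```

```text
t: 26.65
tool_pos: [0.5834, -0.2973, 0.2566]
tcp_rot: [[-0.034, 0.006, -0.999], [0.999, -0.001, -0.034], [-0.001, -1.0, -0.006]]
contact_force: [1.3, 1.4, 0.2]
grip_width: 0.0453
t: 26.95
tool_pos: [0.5827, -0.3418, 0.2558]
tcp_rot: [[-0.011, 0.004, -1.0], [1.0, -0.005, -0.011], [-0.005, -1.0, -0.004]]
contact_force: [-0.1, 1.1, 0.1]
grip_width: 0.045
t 26.95 pos [ 0.5827 -0.3418  0.2558] F [-0.1  1.1  0.1] w 0.045
[[-0.011  0.004 -1.   ]
 [ 1.    -0.005 -0.011]
 [-0.005 -1.    -0.004]]
[ 0.34   0.623  0.208  1.508 -0.139  1.019  2.164]
```

View pics/w28.png

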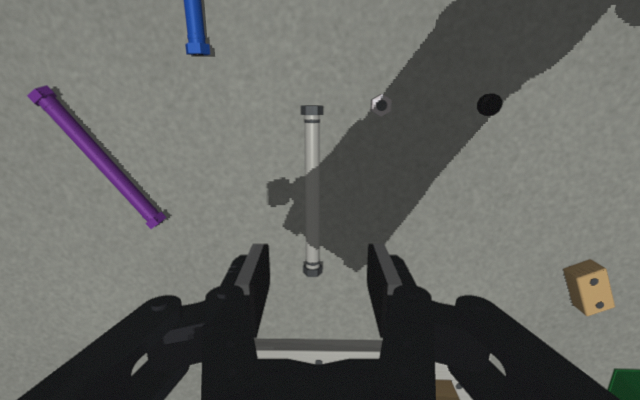

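Run:
```python
from h import *
c=load('wrist');m,a=bar(c,(311.5,105),(313,277))
m=m-np.array([.003,0,0])
plan([m[0],m[1],.105],yawR(90+a),w=4.5)
```

```text
mid [ 0.6064 -0.3481  0.009 ] L 175.9 ang 0.8
dist 15.25 rot [ 0.21 -0.19 -0.32] tool shift cm [-0.55 15.1  -2.04]
[[4.5,-0.14,3.78,-0.51,0.05,-0.05,-0.08],[4.5,-0.14,3.77,-0.51,0.05,-0.05,-0.08],[4.5,-0.15,3.77,-0.52,0.05,-0.05,-0.08],[4.5,-0.15,3.77,-0.52,0.05,-0.05,-0.08]]
```

```bash
python3 -m crank '[[[4.5,-0.2,3.5,-0.4,0.2,-0.2,-0.3],[4.5,-0.2,3.7,-0.4,0,0,0],[4.5,-0.1,3.7,-0.4,0,0,0],[4.5,0,2.5,-0.4,0,0,0],[4.5,0,1.5,0,0,0,0],[4.5,0,0,0,0,0,0]]]'
python3 - <<'E'
from h import *
st();cap('wrist','w29')
plan([.6034,-.3481,.076],yawR(90.8),w=4.5)
E
```

```text
t: 27.6
tool_pos: [0.6031, -0.3379, 0.1058]
tcp_rot: [[-0.025, 0.005, -1.0], [1.0, 0.002, -0.025], [0.002, -1.0, -0.005]]
contact_force: [-0.3, -0.5, -0.4]
grip_width: 0.0447
t 27.6 pos [ 0.6031 -0.3379  0.1058] F [-0.3 -0.5 -0.4] w 0.0447
[[-0.025  0.005 -1.   ]
 [ 1.     0.002 -0.025]
 [ 0.002 -1.    -0.005]]
[ 0.353  0.804  0.162  1.591 -0.176  0.757  2.19 ]
dist 3.27 rot [0.41 0.61 0.08] tool shift cm [-1.    3.11  0.08]
[[4.5,-1.0,3.11,0.08,0.41,0.61,0.08]]
```

View pics/w29.png

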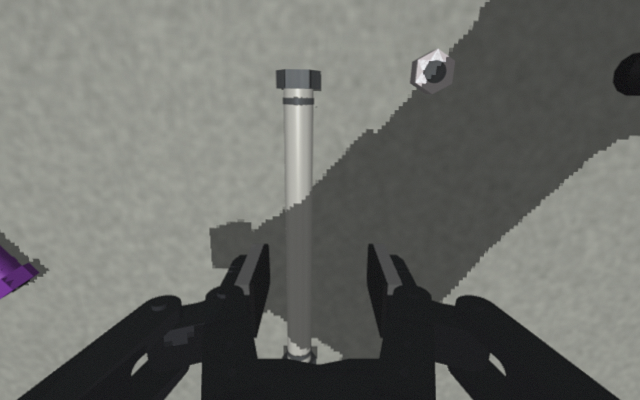

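```bash
python3 -m crank '[[[4.5,-1,0,0.1,0.4,0.6,0],[4,0,1,0,0,0,0],[4,0,1.1,0,0,0,0],[3,0,0.8,0,0,0,0],[2,0,0.1,0,0,0,0],[1,0,0,0,0,0,0],[1,0,0,0,0,0,0]]]'
python3 - <<'E'
from h import *
st();cap('wrist','w30')
c=load('wrist')
for v in (65,70,75):
    P=atz(c,318.5,v,.012);print(v, (P-c['pos'])@c['rot'][:,2])
E
```

```text
t: 28.35
tool_pos: [0.6047, -0.3506, 0.0804]
tcp_rot: [[-0.013, 0.006, -1.0], [1.0, -0.002, -0.013], [-0.003, -1.0, -0.006]]
contact_force: [0.4, 0.1, -0.6]
grip_width: 0.0113
t 28.35 pos [ 0.6047 -0.3506  0.0804] F [ 0.4  0.1 -0.6] w 0.0113
[[-0.013  0.006 -1.   ]
 [ 1.    -0.002 -0.013]
 [-0.003 -1.    -0.006]]
[ 0.369  0.844  0.159  1.583 -0.181  0.723  2.195]
65 0.08490725849665112
70 0.08312286762675081
75 0.08132316695238026
```

View pics/w30.png

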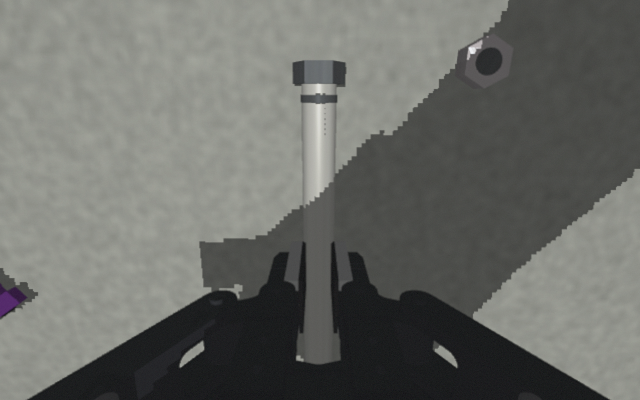

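```bash
python3 -m crank '[[[1,0,-3,0,0,0,0],[1,0,-4,0,0,0,0],[1,0,-4,0,0,0,0],[1,0,-2,0,0,0,0]]]'
python3 - <<'E'
from h import *
st();p=rk(0,.042,.19);print(p)
plan(p,yawR(98.05),w=1)
E
```

```text
t: 28.8
tool_pos: [0.6023, -0.3489, 0.2103]
tcp_rot: [[-0.013, -0.001, -1.0], [1.0, 0.002, -0.013], [0.002, -1.0, 0.001]]
contact_force: [0.2, -0.4, -0.9]
grip_width: 0.0113
t 28.8 pos [ 0.6023 -0.3489  0.2103] F [ 0.2 -0.4 -0.9] w 0.0113
[[-0.013 -0.001 -1.   ]
 [ 1.     0.002 -0.013]
 [ 0.002 -1.     0.001]]
[ 0.349  0.698  0.197  1.491 -0.154  0.97   2.172]
[0.54991844 0.17418614 0.19      ]
dist 52.61 rot [-0.07 -7.3   0.1 ] tool shift cm [52.37  2.12  4.55]
[[1,4.36,0.18,0.38,-0.01,-0.61,0.01],[1,4.37,0.18,0.33,-0.01,-0.61,0.01],[1,4.37,0.18,0.29,-0.01,-0.61,0.01],[1,4.37,0.17,0.24,-0.01,-0.61,0.01],[1,4.38,0.17,0.19,-0.01,-0.61,0.01],[1,4.38,0.17,0.15,-0.01,-0.61,0.01],[1,4.38,0.17,0.1,-0.01,-0.61,0.01],[1,4.38,0.17,0.05,-0.01,-0.61,0.01]]
[[1,4.38,0.17,0.01,-0.01,-0.61,0.01],[1,4.38,0.17,-0.04,-0.01,-0.61,0.01],[1,4.38,0.17,-0.09,-0.01,-0.61,0.01],[1,4.38,0.17,-0.13,-0.01,-0.61,0.01]]
```

```bash
python3 -m crank '[[[1,4.3,0.1,0.4,0,-0.6,0],[1,4.4,0.1,0.3,0,-0.6,0],[1,4.4,0.1,0.3,0,-0.6,0],[1,4.4,0.1,0.2,0,-0.6,0],[1,4.4,0.1,0.2,0,-0.6,0],[1,4.4,0.1,0.2,0,-0.6,0],[1,4.4,0.1,0.1,0,-0.6,0],[1,4.4,0.1,0.1,0,-0.6,0]]]';python3 - <<'E'
from h import *
plan(rk(0,.042,.19),yawR(98.05),w=1)
E
```

```text
t: 29.6
tool_pos: [0.5674, 0.0031, 0.207]
tcp_rot: [[-0.087, 0.011, -0.996], [0.996, -0.007, -0.087], [-0.008, -1.0, -0.01]]
contact_force: [0.9, -0.9, -0.2]
grip_width: 0.011
dist 17.28 rot [ 0.59 -3.04 -0.49] tool shift cm [17.21  1.56  0.27]
[[1,4.3,0.39,0.07,0.15,-0.76,-0.12],[1,4.3,0.4,0.01,0.15,-0.76,-0.12],[1,4.3,0.41,-0.05,0.15,-0.76,-0.12],[1,4.3,0.42,-0.11,0.15,-0.76,-0.12]]
```

```bash
python3 -m crank '[[[1,4.3,0.2,0.1,0.1,-0.8,-0.1],[1,4.3,0.2,0,0.1,-0.8,-0.1],[1,4.3,0.2,0,0.2,-0.8,-0.1],[1,3.5,0.2,0,0.2,-0.7,-0.1],[1,0,0,0,0,0,0],[1,0,0,0,0,0,0]]]';python3 - <<'E'
from h import *
st();cap('wrist','w31')
plan(rk(0,.042,.14),yawR(98.05),w=1)
E
```

```text
t: 30.2
tool_pos: [0.5454, 0.1817, 0.1988]
tcp_rot: [[-0.155, 0.001, -0.988], [0.988, 0.003, -0.155], [0.003, -1.0, -0.002]]
contact_force: [1.2, -0.4, -0.4]
grip_width: 0.0112
t 30.2 pos [0.5454 0.1817 0.1988] F [ 1.2 -0.4 -0.4] w 0.0112
[[-0.155  0.001 -0.988]
 [ 0.988  0.003 -0.155]
 [ 0.003 -1.    -0.002]]
[-0.524  0.549  0.186  1.844 -0.144  0.759  1.467]
dist 5.95 rot [0.09 0.89 0.2 ] tool shift cm [-0.86  5.88 -0.32]
[[1,-0.43,2.94,-0.16,0.05,0.44,0.1],[1,-0.43,2.94,-0.17,0.05,0.44,0.1]]
```

View pics/w31.png

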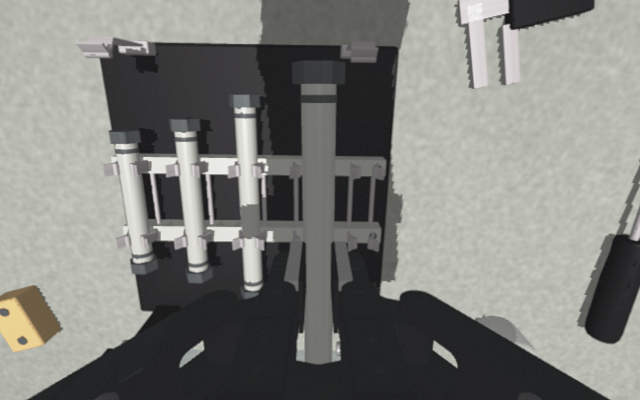

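```bash
python3 -m crank '[[[1,-0.8,1.5,-0.2,0.1,0.9,0.2],[1,0,2.5,0,0,0,0],[1,0,1.5,0,0,0,0],[1,0,0,0,0,0,0]]]';python3 - <<'E'
from h import *
st();cap('wrist','w32')
plan(rk(0,.042,.116),yawR(98.05),w=1)
c=load('wrist');cv2.imwrite('pics/c10.png',cv2.resize(c['img'][120:300,180:480,::-1],None,fx=2.6,fy=2.6,interpolation=cv2.INTER_CUBIC))
E
```

```text
t: 30.65
tool_pos: [0.5506, 0.1666, 0.1407]
tcp_rot: [[-0.129, 0.002, -0.992], [0.992, -0.003, -0.129], [-0.003, -1.0, -0.002]]
contact_force: [-0.6, -0.7, 0.0]
grip_width: 0.0111
t 30.65 pos [0.5506 0.1666 0.1407] F [-0.6 -0.7  0. ] w 0.0111
[[-0.129  0.002 -0.992]
 [ 0.992 -0.003 -0.129]
 [-0.003 -1.    -0.002]]
[-0.488  0.63   0.172  1.892 -0.165  0.633  1.485]
dist 2.67 rot [ 0.14 -0.69 -0.19] tool shift cm [0.78 2.55 0.01]
[[1,0.78,2.55,0.01,0.14,-0.69,-0.19]]
```

View pics/c10.png

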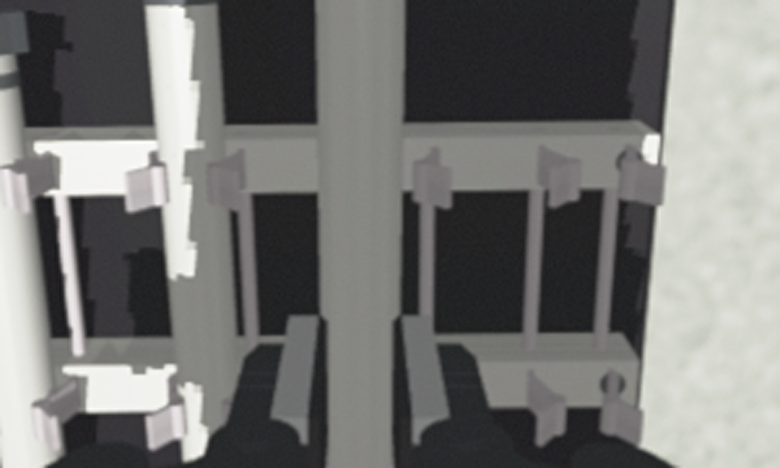

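```bash
python3 -m crank '[[[1,0.8,0,0,0.1,-0.7,-0.1],[1,0.1,0.8,0,0,0,0],[1,0,0,0,0,0,0]]]';python3 - <<'E'
from h import *
st();cap('wrist','w33')
plan(rk(0,.042,.116),yawR(98.05),w=1)
c=load('wrist');cv2.imwrite('pics/c11.png',cv2.resize(c['img'][120:300,180:480,::-1],None,fx=2.6,fy=2.6,interpolation=cv2.INTER_CUBIC))
E
```

```text
t: 31.0
tool_pos: [0.5509, 0.1743, 0.1342]
tcp_rot: [[-0.138, 0.003, -0.99], [0.99, -0.001, -0.138], [-0.002, -1.0, -0.003]]
contact_force: [-0.3, -0.1, -1.0]
grip_width: 0.0112
t 31.0 pos [0.5509 0.1743 0.1342] F [-0.3 -0.1 -1. ] w 0.0112
[[-0.138  0.003 -0.99 ]
 [ 0.99  -0.001 -0.138]
 [-0.002 -1.    -0.003]]
[-0.496  0.641  0.166  1.891 -0.167  0.621  1.484]
dist 1.87 rot [ 0.19 -0.11 -0.08] tool shift cm [-0.01  1.87  0.13]
[[1,-0.01,1.87,0.13,0.19,-0.11,-0.08]]
```

View pics/c11.png

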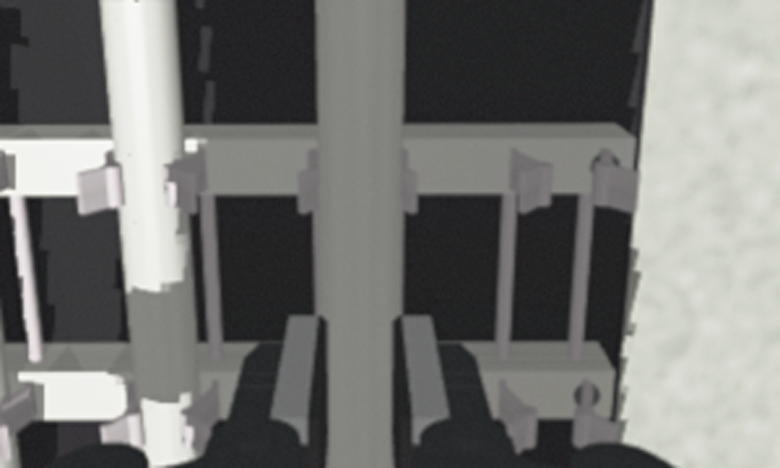

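Centred (rods at 213 and 506 → 359.5; tool 359). Press.

```bash
python3 -m crank '[[[1,0,0.9,0.1,0.2,-0.1,0],[1,0,0.7,0,0,0,0],[1,0,0.1,0,0,0,0]]]'; python3 -m crank '[[[1,0,0.3,0,0,0,0],[1,0,0.3,0,0,0,0]]]';python3 -m crank '[[[1,0,0.3,0,0,0,0],[1,0,0.2,0,0,0,0]]]'
```

```text
t: 31.35
tool_pos: [0.5505, 0.1746, 0.1172]
tcp_rot: [[-0.14, 0.001, -0.99], [0.99, -0.001, -0.14], [-0.001, -1.0, -0.001]]
contact_force: [0.6, -1.0, 2.0]
grip_width: 0.0111
t: 31.55
tool_pos: [0.5515, 0.1739, 0.1121]
tcp_rot: [[-0.14, 0.004, -0.99], [0.99, -0.001, -0.14], [-0.001, -1.0, -0.003]]
contact_force: [-1.7, 0.1, 10.6]
grip_width: 0.0112
t: 31.75
tool_pos: [0.5519, 0.174, 0.1074]
tcp_rot: [[-0.14, 0.005, -0.99], [0.99, -0.001, -0.14], [-0.001, -1.0, -0.005]]
contact_force: [0.7, -0.7, -2.2]
grip_width: 0.0109
```

```bash
python3 -m crank '[[[1,0,0.25,0,0,0,0],[1,0,0.1,0,0,0,0]]]'
```

```text
t: 31.95
tool_pos: [0.5517, 0.174, 0.103]
tcp_rot: [[-0.14, 0.004, -0.99], [0.99, -0.001, -0.14], [-0.001, -1.0, -0.004]]
contact_force: [-1.7, -0.7, 9.4]
grip_width: 0.0113
```

```bash
python3 -m crank '[[[1,0,0.1,0,0,0,0]]]'; python3 -m crank '[[[2.8,0,0,0,0,0,0],[2.8,0,0,0,0,0,0],[2.8,0,-1,0,0,0,0],[2.8,0,-3,0,0,0,0],[2.8,0,-4,2,0,0,0],[3.5,0,-4,4,0,0,0],[4.5,0,-3,4,0,0,0],[4.5,-1.5,0,0,0,0,0]]]'; python3 -m crank '[[[4.5,0,0,0,0,0,0]]]';python3 - <<'E'
from h import *
st();cap('wrist','w34');cap('scene','s3')
c=load('wrist');cv2.imwrite('pics/c12.png',cv2.resize(c['img'][60:310,170:490,::-1],None,fx=2.4,fy=2.4,interpolation=cv2.INTER_CUBIC))
E
```

```text
t: 32.05
tool_pos: [0.5517, 0.1739, 0.1028]
tcp_rot: [[-0.139, 0.004, -0.99], [0.99, -0.001, -0.139], [-0.001, -1.0, -0.004]]
contact_force: [-6.6, -1.5, 26.6]
grip_width: 0.0113
t: 32.85
tool_pos: [0.4559, 0.1468, 0.2547]
tcp_rot: [[-0.141, 0.004, -0.99], [0.99, 0.001, -0.141], [0.001, -1.0, -0.004]]
contact_force: [0.6, 0.3, -0.0]
grip_width: 0.045
t: 32.95
tool_pos: [0.456, 0.1453, 0.2563]
tcp_rot: [[-0.14, 0.006, -0.99], [0.99, 0.002, -0.14], [0.001, -1.0, -0.006]]
contact_force: [0.1, 0.4, 0.0]
grip_width: 0.0447
t 32.95 pos [0.456  0.1453 0.2563] F [0.1 0.4 0. ] w 0.0447
[[-0.14   0.006 -0.99 ]
 [ 0.99   0.002 -0.14 ]
 [ 0.001 -1.    -0.006]]
[-0.576  0.35   0.229  2.016 -0.11   0.781  1.427]
```

View pics/c12.png

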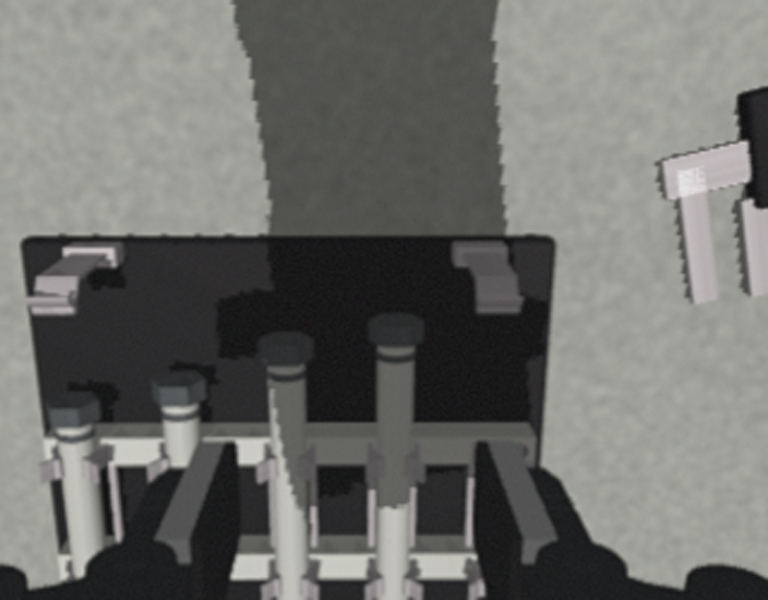

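View pics/s3.png

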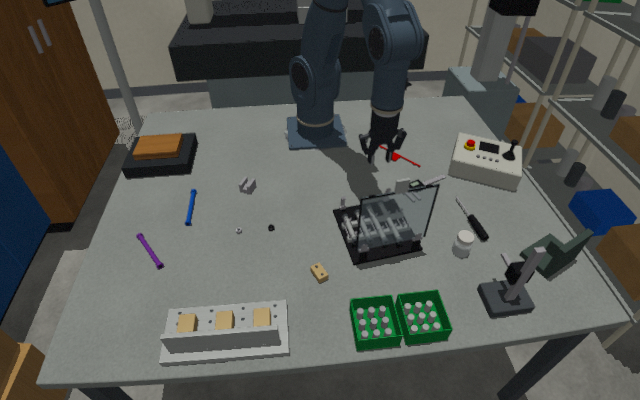

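```bash
python3 -m crank '[[[4.5,0,-4,-2,0,0,0],[4.5,0,-4,-2,0,0,0],[4.5,0,-4,-2,0,0,0],[4.5,0,-2,-1.5,0,0,0],[4.5,0,0,0,0,0,0],[4.5,0,0,0,0,0,0]]]';python3 - <<'E'
from h import *
st();cap('wrist','w35')
c=load('wrist');cv2.imwrite('pics/c13.png',cv2.resize(c['img'][60:260,200:430,::-1],None,fx=3,fy=3,interpolation=cv2.INTER_CUBIC))
E
```

```text
t: 33.65
tool_pos: [0.5341, 0.1606, 0.394]
tcp_rot: [[-0.141, -0.006, -0.99], [0.99, -0.004, -0.141], [-0.003, -1.0, 0.007]]
contact_force: [0.4, 0.8, -0.0]
grip_width: 0.0452
t 33.65 pos [0.5341 0.1606 0.394 ] F [ 0.4  0.8 -0. ] w 0.0452
[[-0.141 -0.006 -0.99 ]
 [ 0.99  -0.004 -0.141]
 [-0.003 -1.     0.007]]
[-0.556  0.342  0.258  1.608 -0.09   1.211  1.433]
```

View pics/c13.png

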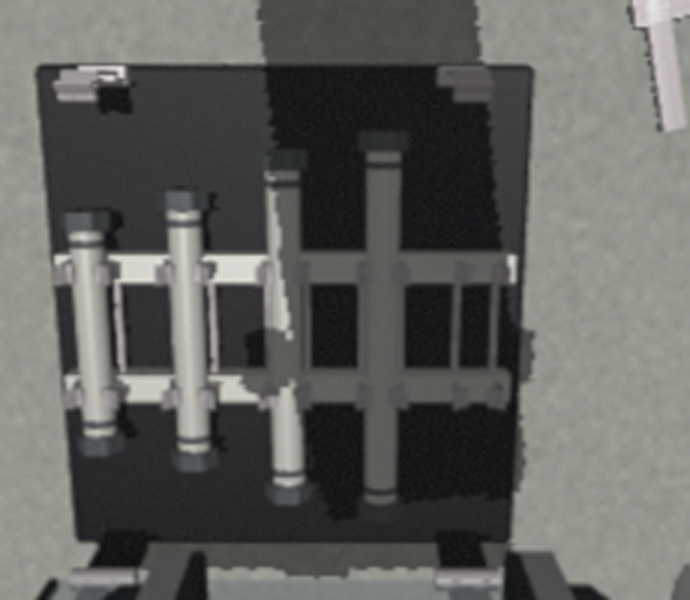

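Run:
```python
from h import *
c=load('wrist');f=lambda p:(p[0]/3+200-.3,p[1]/3+60-.3)
for a,b in [((88,213),(103,454)),((186,192),(197,470)),((285,152),(288,504)),((384,133),(381,514))]:
    P=atz(c,*f(a),.036);Q=atz(c,*f(b),.036);m=(P+Q)/2-[*O,0];d=Q-P
    print('rack xy',round((m[0]*np.cos(TH)+m[1]*np.sin(TH))*1e3,1),round((-m[0]*np.sin(TH)+m[1]*np.cos(TH))*1e3,1),'L',round(np.linalg.norm(d)*1e3),'yaw',round(np.degrees(np.arctan2(d[1],d[0])-TH),1))
    zs=[]
    for t in np.linspace(.25,.75,40):
        u=f((a[0]+t*(b[0]-a[0]),a[1]+t*(b[1]-a[1])));zs.append(max(atd(c,u[0]+k,u[1])[2] for k in(0,)))
    print(' top z mm median',round(np.median(zs)*1e3,1),round(np.median(zs[:15])*1e3,1),round(np.median(zs[-15:])*1e3,1))
```

```text
rack xy 2.2 -82.0 L 106 yaw -0.6
 top z mm median 38.4 38.4 38.4
rack xy 1.6 -40.5 L 122 yaw -0.3
 top z mm median 38.5 38.3 38.7
rack xy 1.7 0.5 L 155 yaw -0.6
 top z mm median 39.2 39.0 39.1
rack xy 0.3 42.0 L 167 yaw 0.1
 top z mm median 39.0 39.1 38.7
```

Run:
```python
from h import *
plan([.6645,.1474,.40],yawR(98.05),w=5)
```

```text
dist 13.14 rot [-0.4   0.09 -0.15] tool shift cm [ -3.16  -0.71 -12.74]
[[5,-1.05,-0.24,-4.25,-0.13,0.03,-0.05],[5,-1.05,-0.23,-4.25,-0.13,0.03,-0.05],[5,-1.05,-0.22,-4.25,-0.13,0.03,-0.05]]
```

```bash
python3 -m crank '[[[5,-1,-0.4,-4.2,-0.1,0,0],[5,-1.1,-0.4,-4.2,-0.1,0,0],[5,-1,-0.4,-3.5,-0.1,0,0],[5,0,0,0,0,0,0],[5,0,0,0,0,0,0]]]';python3 - <<'E'
from h import *
st();cap('wrist','w36')
plan([.6655,.1476,.3376],yawR(98.05),w=5)
E
```

```text
t: 34.2
tool_pos: [0.6554, 0.1478, 0.3947]
tcp_rot: [[-0.145, -0.019, -0.989], [0.989, -0.006, -0.145], [-0.003, -1.0, 0.019]]
contact_force: [-0.1, 0.3, -0.6]
grip_width: 0.0499
t 34.2 pos [0.6554 0.1478 0.3947] F [-0.1  0.3 -0.6] w 0.0499
[[-0.145 -0.019 -0.989]
 [ 0.989 -0.006 -0.145]
 [-0.003 -1.     0.019]]
[-0.436  0.539  0.263  1.285 -0.135  1.354  1.539]
dist 5.78 rot [-1.13  0.27 -0.19] tool shift cm [-0.15  5.67 -1.14]
[[5,-0.07,2.83,-0.57,-0.57,0.13,-0.09],[5,-0.08,2.84,-0.54,-0.57,0.13,-0.09]]
```

View pics/w36.png

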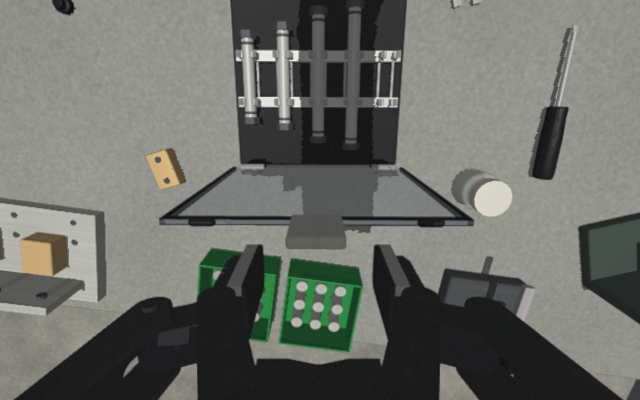

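```bash
python3 -m crank '[[[5,0,0,-0.9,-1.1,0.2,0],[5,0,1.5,0,0,0,0],[5,0,2,0,0,0,0],[5,0,1.8,0,0,0,0],[5,0,0,0,0,0,0]]]';python3 - <<'E'
from h import *
st();cap('wrist','w37')
plan([.6655,.1476,.3376],yawR(98.05),w=5)
E
```

```text
t: 34.75
tool_pos: [0.6619, 0.1514, 0.3402]
tcp_rot: [[-0.144, 0.004, -0.99], [0.99, -0.001, -0.144], [-0.001, -1.0, -0.004]]
contact_force: [0.1, 0.4, 0.4]
grip_width: 0.0502
t 34.75 pos [0.6619 0.1514 0.3402] F [0.1 0.4 0.4] w 0.0502
[[-0.144  0.004 -0.99 ]
 [ 0.99  -0.001 -0.144]
 [-0.001 -1.    -0.004]]
[-0.437  0.568  0.254  1.379 -0.144  1.209  1.544]
dist 0.65 rot [ 0.32  0.21 -0.05] tool shift cm [-0.43  0.42 -0.25]
[[5,-0.43,0.42,-0.25,0.32,0.21,-0.05]]
```

View pics/w37.png

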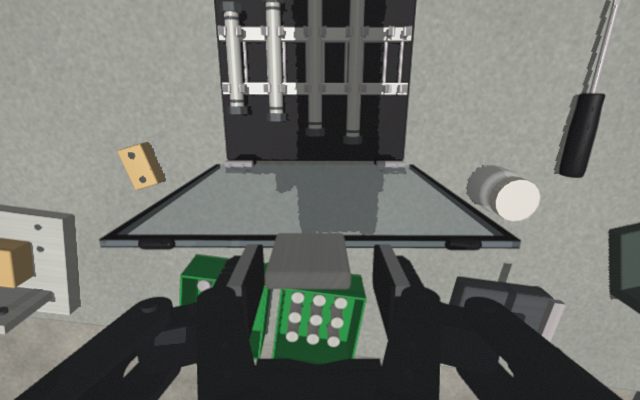

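```bash
python3 -m crank '[[[5,-0.4,0.4,-0.3,0.3,0.2,0],[4,0,0,0,0,0,0],[3.5,0,0,0,0,0,0],[2.8,0,0,0,0,0,0],[2.8,0,0,0,0,0,0],[2.8,0,0,0,0,0,0]]]';python3 - <<'E'
from h import *
st();cap('wrist','w38')
E
```

```text
t: 35.4
tool_pos: [0.6669, 0.1478, 0.3411]
tcp_rot: [[-0.14, 0.005, -0.99], [0.99, 0.0, -0.14], [-0.0, -1.0, -0.005]]
contact_force: [0.2, 0.1, -2.0]
grip_width: 0.0327
t 35.4 pos [0.6669 0.1478 0.3411] F [ 0.2  0.1 -2. ] w 0.0327
[[-0.14   0.005 -0.99 ]
 [ 0.99   0.    -0.14 ]
 [-0.    -1.    -0.005]]
[-0.429  0.574  0.255  1.366 -0.146  1.215  1.548]
```

View pics/w38.png

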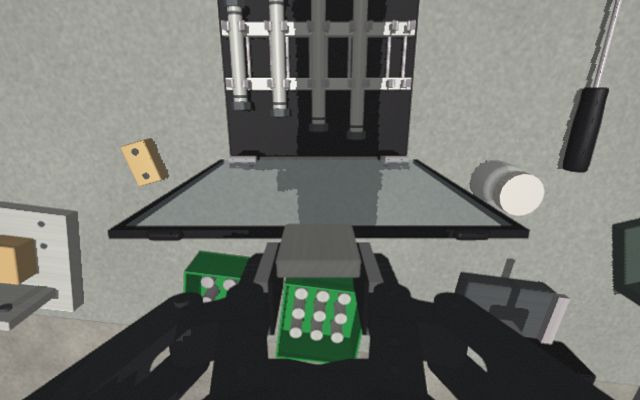

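```bash
python3 -m crank '[[[2.8,0,0,1.9,0,0,0],[2.8,0,0.1,2,0,0,0],[2.8,0,0.3,2,0,0,0],[2.8,0,0.5,2,0,0,0]]]';python3 - <<'E'
from h import *
def r():
    s=st();H=rk(.105,0,0);d=H[:2]-s['tool_pos'][:2];X=d@[np.cos(TH),np.sin(TH)];Z=s['tool_pos'][2]-.112;print('r',np.hypot(X,Z),'th',np.arctan2(Z,X),'lat',d@[-np.sin(TH),np.cos(TH)])
r()
E
```

```text
t: 35.85
tool_pos: [0.5919, 0.1372, 0.3317]
tcp_rot: [[-0.14, 0.016, -0.99], [0.99, 0.001, -0.14], [-0.001, -1.0, -0.016]]
contact_force: [2.7, 1.1, -1.9]
grip_width: 0.0325
t 35.85 pos [0.5919 0.1372 0.3317] F [ 2.7  1.1 -1.9] w 0.0325
[[-0.14   0.016 -0.99 ]
 [ 0.99   0.001 -0.14 ]
 [-0.001 -1.    -0.016]]
[-0.474  0.455  0.26   1.603 -0.125  1.084  1.529]
r 0.23012401681347522 th 1.2680676196544654 lat 0.0005097351910476759
```

```bash
cat >> h.py <<'E'
def r():
    s=arm.observe();H=rk(.105,0,0);d=H[:2]-s['tool_pos'][:2];X=d@[np.cos(TH),np.sin(TH)];Z=s['tool_pos'][2]-.112;print('r',np.hypot(X,Z),'th',np.arctan2(Z,X),'lat',d@[-np.sin(TH),np.cos(TH)])
E
python3 -m crank '[[[2.8,0,0.7,1.9,-0.3,0,0],[2.8,0,0.9,1.9,-0.3,0,0],[2.8,0,1,1.8,-0.2,0,0],[2.8,0,1.2,1.7,0,0,0],[2.8,0,1.3,1.6,0,0,0]]]';python3 -c 'from h import *;r()'
```

```text
t: 36.35
tool_pos: [0.507, 0.1249, 0.2839]
tcp_rot: [[-0.14, 0.05, -0.989], [0.99, 0.009, -0.14], [0.002, -0.999, -0.051]]
contact_force: [-0.3, -0.3, 4.1]
grip_width: 0.0324
r 0.23111738107645338 th 0.8389781709343772 lat 0.0007775194085942815
```

```bash
python3 -m crank '[[[2.8,0,1.4,1.4,0.7,0,0],[2.8,0,1.6,1.3,0.7,0,0],[2.8,0,1.7,1.1,0.7,0,0],[2.8,0,1.8,1.0,0.6,0,0]]]';python3 -c 'from h import *;r()'
```

```text
t: 36.75
tool_pos: [0.46, 0.1181, 0.2197]
tcp_rot: [[-0.139, 0.009, -0.99], [0.99, 0.006, -0.139], [0.004, -1.0, -0.01]]
contact_force: [1.8, -0.3, 0.5]
grip_width: 0.0323
r 0.22883299032370968 th 0.4899040489549055 lat 0.0009804796504439424
```

```bash
python3 -m crank '[[[2.8,0,1.9,0.9,0.1,0,0],[2.8,0,1.9,0.7,0.1,0,0],[2.8,0,1.9,0.5,0,0,0],[2.8,0,1.5,0.3,0,0,0]]]';python3 -c 'from h import *;r();cap("scene","s4")'
```

```text
t: 37.15
tool_pos: [0.4361, 0.1146, 0.1471]
tcp_rot: [[-0.139, 0.01, -0.99], [0.99, 0.007, -0.139], [0.005, -1.0, -0.011]]
contact_force: [-1.1, -1.3, 2.0]
grip_width: 0.0325
r 0.2287782429279517 th 0.15392622388244856 lat 0.0010719723471429173
```

```bash
python3 -m crank '[[[2.8,0,1.2,0.1,0,0,0],[2.8,0,1,0,0,0,0]]]';python3 -m crank '[[[2.8,0,0.4,0,0,0,0],[2.8,0,0.3,0,0,0,0]]]';python3 -m crank '[[[2.8,0,0.3,0,0,0,0],[2.8,0,0.2,0,0,0,0]]]';python3 -c 'from h import *;r()'
```

```text
t: 37.4
tool_pos: [0.4341, 0.1143, 0.1239]
tcp_rot: [[-0.138, 0.007, -0.99], [0.99, 0.006, -0.138], [0.005, -1.0, -0.008]]
contact_force: [-7.2, -0.4, 8.6]
grip_width: 0.0327
t: 37.6
tool_pos: [0.434, 0.1143, 0.1175]
tcp_rot: [[-0.138, 0.006, -0.99], [0.99, 0.007, -0.138], [0.006, -1.0, -0.007]]
contact_force: [-11.2, -2.7, 50.2]
grip_width: 0.0327
t: 37.8
tool_pos: [0.4342, 0.1143, 0.1164]
tcp_rot: [[-0.137, 0.008, -0.99], [0.99, 0.009, -0.137], [0.008, -1.0, -0.009]]
contact_force: [-12.0, -3.8, 44.2]
grip_width: 0.0319
r 0.22803234007020787 th 0.019304682823925546 lat 0.0011042786367440065
```

```bash
python3 -m crank '[[[2.8,0,-0.1,-0.1,0,0,0]]]';python3 - <<'E'
from h import *
st();cap('wrist','w39');cap('scene','s5')
c=load('scene');cv2.imwrite('pics/c14.png',cv2.resize(c['img'][150:280,300:450,::-1],None,fx=4.5,fy=4.5,interpolation=cv2.INTER_CUBIC))
E
```

```text
t: 37.9
tool_pos: [0.4342, 0.1142, 0.1184]
tcp_rot: [[-0.138, 0.007, -0.99], [0.99, 0.009, -0.138], [0.008, -1.0, -0.008]]
contact_force: [-5.5, -2.0, -6.3]
grip_width: 0.0322
t 37.9 pos [0.4342 0.1142 0.1184] F [-5.5 -2.  -6.3] w 0.0322
[[-0.138  0.007 -0.99 ]
 [ 0.99   0.009 -0.138]
 [ 0.008 -1.    -0.008]]
[-0.453  0.545  0.137  2.233 -0.218  0.366  1.577]
```

View pics/w39.png

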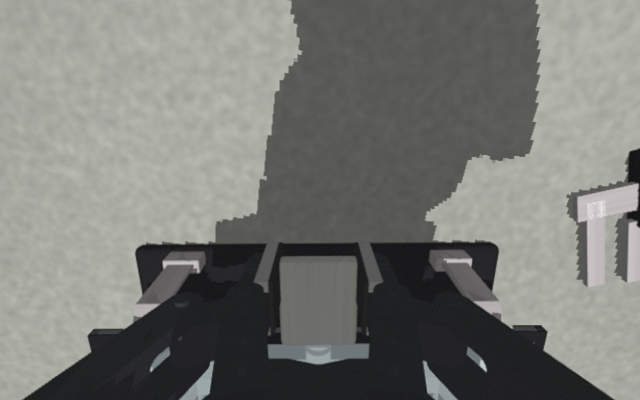

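View pics/c14.png

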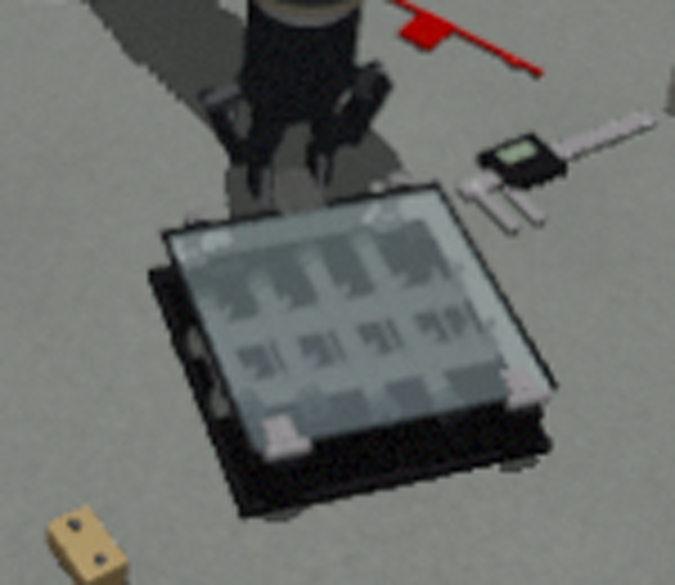

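```bash
python3 -m crank '[[[4.5,0,0,0,0,0,0],[4.5,0,0,0,0,0,0],[4.5,0,-1.5,0,0,0,0],[4.5,0,-3,0,0,0,0],[4.5,0,-4,0,0,0,0],[4.5,0,-4,0,0,0,0],[4.5,0,-3,0,0,0,0],[4.5,0,0,0,0,0,0]]]';python3 -m crank '[[[4.5,0,0,0,0,0,0]]]';python3 - <<'E'
from h import *
st();c=cap('wrist','w40');c=load('wrist')
cv2.imwrite('pics/c15.png',cv2.resize(c['img'][150:350,200:460,::-1],None,fx=3,fy=3,interpolation=cv2.INTER_CUBIC))
for (u0,u1) in [(322,350)]:
  for v in range(176,222,6):
    z=[atd(c,u,v) for u in range(322,350,2)];z=np.array(z);print(v,np.round(np.median(z,0),4))
E
```

```text
t: 38.8
tool_pos: [0.4376, 0.1141, 0.2813]
tcp_rot: [[-0.138, 0.015, -0.99], [0.99, 0.011, -0.138], [0.009, -1.0, -0.017]]
contact_force: [-0.7, -0.5, -1.0]
grip_width: 0.0452
t: 38.9
tool_pos: [0.438, 0.1144, 0.2819]
tcp_rot: [[-0.138, 0.017, -0.99], [0.99, 0.013, -0.138], [0.01, -1.0, -0.019]]
contact_force: [-0.9, -0.0, -0.5]
grip_width: 0.045
t 38.9 pos [0.438  0.1144 0.2819] F [-0.9 -0.  -0.5] w 0.045
[[-0.138  0.017 -0.99 ]
 [ 0.99   0.013 -0.138]
 [ 0.01  -1.    -0.019]]
[-0.561  0.275  0.264  2.047 -0.107  0.811  1.476]
176 [0.4405 0.134  0.036 ]
182 [0.4465 0.1351 0.0358]
188 [0.4523 0.136  0.0357]
194 [0.4582 0.1368 0.0365]
200 [0.4645 0.1379 0.0359]
206 [0.4622 0.1359 0.0615]
212 [0.4688 0.137  0.0599]
218 [0.474  0.1378 0.0601]
```

View pics/w40.png

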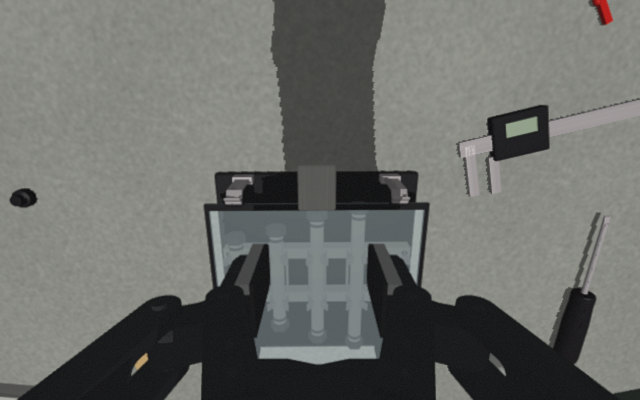

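Run:
```python
from h import *
c=load('wrist')
zs=[]
for v in range(170,208,4):
    z=np.array([atd(c,u,v) for u in range(304,332,2)]);m=np.median(z,0);zs.append(m);print(v,np.round(m,4))
for v in (216,226,236):
  z=np.array([atd(c,u,v) for u in list(range(216,222))+list(range(410,420))]);print('plate',v,np.round(np.median(z,0),4))
```

```text
170 [0.431  0.115  0.0621]
174 [0.4345 0.1155 0.0623]
178 [0.4381 0.116  0.0628]
182 [0.442  0.1165 0.0623]
186 [0.4454 0.117  0.0621]
190 [0.4493 0.1175 0.062 ]
194 [0.4528 0.118  0.0623]
198 [0.4566 0.1185 0.0626]
202 [0.4603 0.119  0.0622]
206 [0.4642 0.1196 0.0626]
plate 216 [0.4631 0.2079 0.0597]
plate 226 [0.4726 0.2099 0.0599]
plate 236 [0.4827 0.212  0.0602]
```

```bash
python3 -c 'from h import *;cap("scene","s6")'
```

```text
(no output)
```

View pics/s6.png

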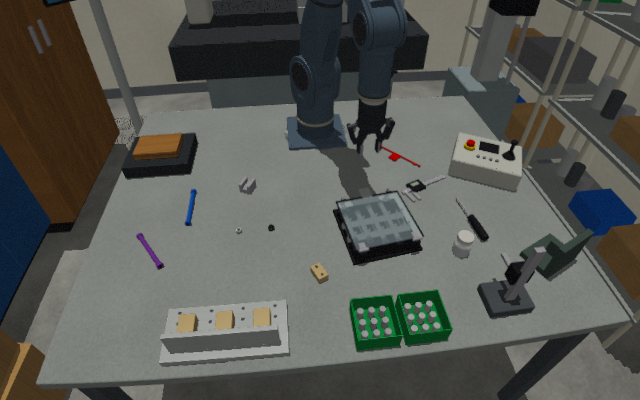

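The cover is shut at (378,225), no aluminium bar is left on the bench, the other things are where they were, and the gripper is clear of everything. Handing in.

```bash
python3 -c 'from station import arm;print(arm.job_done())'
```

```text
the job is handed in; nothing more can be done
None
```

I opened the cover, clicked the four aluminium bars home and shut the cover again. The job is handed in, but one force reading while closing may have broken the 50 N limit.

- **Bars:** 106, 122, 154 and 170 mm are in places 1 to 4, shortest to the robot's right; place 5 is empty. Before closing, they measured within about 3 mm of their place centres and within 0.6° of the rack. Their tops were 38–39 mm up, which is home.
- **Cover:** after I let go, the tab top was level at 62.3 mm, the same as at the start when it was shut. The bars could be seen in place through it.
- **Other things:** in the last picture the blue and purple look-alikes, the red tab and the other items looked unmoved. The robot stood clear of everything, about 39 s in.
- **Failed check:** I pushed the cover down in chained steps without reading the force between them. The wrist force read about 50 N (50.2 N upward, 44 N at the next reading), so the 50 N limit on pushing the rack or cover was touched and may have been just passed. I eased off straight after. Pressing the bars home peaked at about 28 N.

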